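Set up the printing station: plate on the easel, clipped fast, inks shown to the reader

TASK

Set up the station for printing: take the carved plate from its rack by the tab, slip its keyhole over the headed stud on the easel and let it down until it is locked behind the head, hanging straight. Then put every sprung clip that lies on the table onto the upright side edges, either side, each biting plate and board together, and turn both ink jars, where they stand, so that their code labels face straight at the reader's window and the inks are booked to the job. Do not drop the plate, and leave the other things alone.

Things in the scene. Friction and masses are not known exactly. Their poses are not given: they have to be found in the camera images.
- easel: fixed easel: a plywood board 110 mm wide (its y), 8 mm thick (its x, -4 to +4 mm), upright on a steel foot 100 x 160 x 12 mm (x, y, z); the board reaches from 12 to 150 mm height. Origin: centre of the foot's underside, z up; the board's upright side edges lie at y = +55 and -55 mm. Its front face (+x side, away from the robot) carries the headed stud
- stud (a point): middle of the stud's neck, in the easel's frame at (10, 0, 130) mm. The stud juts out level along the easel's +x: neck 6 mm diameter and 12 mm long (x 4 to 16 mm), then a round head 16 mm diameter, 5 mm thick (x 16 to 21 mm)
- rack: fixed wooden rack in which the plate stands: base 90 x 150 x 10 mm, two pairs of cheeks (up to 50 mm height, at y = +-40 mm) leave a slot 11 mm wide along y; low end stops. Origin: centre of the underside
- plate: carved plywood plate, loose, 110 g: 8 mm thick (its x), 110 mm wide (y), 130 mm high (z). Origin: middle of its bottom edge, mid thickness; z up. It stands upright in the rack at first, bottom 10 mm above the table. A keyhole goes right through: a square opening 24 mm wide, z 66 to 90 mm, from which a slot 10 mm wide runs up to z = 108 mm. Either face may look outward
- plate_tab (a point): middle of the plate's grip tab, at (0, 0, 155) mm in its frame; the tab is 44 mm wide, 8 mm thick, z 130 to 175 mm, on the middle of the top edge
- plate_slot (a point): where the stud's neck sits when the plate hangs home: (0, 0, 105) mm in the plate's frame, near the closed top of the slot. It then lies within a few mm of stud; the plate's bottom is 25 mm above the table and its tab stands clear above the board. The plate's play on the stud is 4 mm towards the head
- clip1: black sprung clip, A-clamp kind (may be absent), 65 g, 106 mm long, 24 mm high, lying flat, pivot upright. Origin: on the pivot at the underside; z up; x along the middle line to the jaws when at rest. Two like arms, on the +y and -y sides: jaws to x = 50 mm, handles back to x = -56 mm. The frame belongs to the +y arm: when the joint reads q the middle line is turned by -q/2 about z from its x
- clip1_arm (a joint): angle between the arms of clip1: 0 at rest (jaw tips 7 mm apart), about 0.18 rad when biting 16 mm of board and plate, jaws parallel, 0.62 at the stop (tips 38 mm apart). Pressing the handles together opens it, the spring shuts it
- clip1_bite (a point): middle of the gripping pad on the +y arm's jaw of clip1, 44 mm ahead of the pivot, mid height. The handles behind the pivot have flat outer faces 28 mm long, 24 mm high, centred 42 mm behind it: about 60 mm apart at rest, 37 mm when squeezed fully by about 12 N (then parallel)
- clip2: another clip, the same as clip1 (may be absent)
- clip2_arm (a joint): angle between the arms of clip2: 0 at rest (jaw tips 7 mm apart), about 0.18 rad when biting 16 mm of board and plate, jaws parallel, 0.62 at the stop (tips 38 mm apart). Pressing the handles together opens it, the spring shuts it
- clip2_bite (a point): middle of the gripping pad on the +y arm's jaw of clip2, 44 mm ahead of the pivot, mid height. The handles behind the pivot have flat outer faces 28 mm long, 24 mm high, centred 42 mm behind it: about 60 mm apart at rest, 37 mm when squeezed fully by about 12 N (then parallel)
- clip3: another clip, the same as clip1 (may be absent)
- clip3_arm (a joint): angle between the arms of clip3: 0 at rest (jaw tips 7 mm apart), about 0.18 rad when biting 16 mm of board and plate, jaws parallel, 0.62 at the stop (tips 38 mm apart). Pressing the handles together opens it, the spring shuts it
- clip3_bite (a point): middle of the gripping pad on the +y arm's jaw of clip3, 44 mm ahead of the pivot, mid height. The handles behind the pivot have flat outer faces 28 mm long, 24 mm high, centred 42 mm behind it: about 60 mm apart at rest, 37 mm when squeezed fully by about 12 N (then parallel)
- clip4: another clip, the same as clip1 (may be absent)
- clip4_arm (a joint): angle between the arms of clip4: 0 at rest (jaw tips 7 mm apart), about 0.18 rad when biting 16 mm of board and plate, jaws parallel, 0.62 at the stop (tips 38 mm apart). Pressing the handles together opens it, the spring shuts it
- clip4_bite (a point): middle of the gripping pad on the +y arm's jaw of clip4, 44 mm ahead of the pivot, mid height. The handles behind the pivot have flat outer faces 28 mm long, 24 mm high, centred 42 mm behind it: about 60 mm apart at rest, 37 mm when squeezed fully by about 12 N (then parallel)
- jar1: grey ink jar, 180 g, 50 mm across, 70 mm high with its black cap (top 14 mm, 47 mm across). Origin: centre of the underside, z up. Its code label (26 x 32 mm, white with dark bars) is on the side that x points to; a small white ridge on the cap, off centre, is above the label
- jar2: another ink jar, the same as jar1
- window (a point): middle of the label reader's window, 36 mm above the table. The reader is a fixed grey block 70 mm wide, 50 mm deep, 70 mm high on a steel foot 90 x 90 x 4 mm; it stands behind its window as seen from the jars, which stand 70 to 180 mm away from the window
- baren: bystander: flat wooden rubbing disc 64 mm across, 17 mm high
- stamp: bystander: wooden stamp 60 x 50 x 50 mm with a turned grip
- offcut: bystander: lino offcut 60 x 45 x 10 mm
Things that resemble listed ones, but are neither listed nor needed, are in the scene too. Leave any pink look-alike of the part that bears window alone. What is shaped like the jar2 but blue or pink is not meant.

How it is judged:
By the outcome, as a careful person would: the job done as asked, in the order asked, and still so for the second after the job is handed in, with the robot touching nothing.
Of clip1, clip2, clip3, clip4 only 3 to 4 are there at a start; the rules pass over those that are not, and their reading is None.
At some moment in a run one of clip1, clip2, clip3, clip4 may be knocked a few centimetres aside while the robot is not near it.
It also fails if it takes over 210 s, if anything falls off the work surface, if the arm or the gripper's body presses on something with over 40 N, if the wrist force passes 120 N, or if a joint passes its speed limit or range.

ROBOT

A 6-joint arm with a two-finger parallel gripper is mounted at the origin on the work surface. World frame = base frame: x ahead of the robot, y to its left, z up, the work surface at z = 0. Lengths are in m, angles in degrees, forces in N, time in s.
With the tool pointing down it reaches from about 0.425 to 0.925 m from the base axis. Payload 12.5 kg.
Tool frame: the origin (TCP) lies at the very end of the fingers, on their centre line; the grasp point (between the pads) lies 19 mm behind it; z points along the fingers, y is the line along which they close (so a half turn about z gives the same grasp; the last joint's range is limited). The gripper opens to 85 mm and grips with 20 to 120 N. Pads are 22 mm wide; open, the fingers measure 114 mm over their backs; the gripper's body (76 mm by 85 mm) begins 54 mm behind the grasp point. The pads swing forward as they close: fully open they stand 13 mm farther back than shut.
Start: joints at [-81.967, 28.126, 89.318, -0, 62.55, -6.05], TCP at [0.152, -0.606, 0.231] pointing down, gripper open.
Joint ranges: [-177.58, 177.58], [-47.91, 125.51], [2.72, 160], [-65.01, 245.01], [3.68, 167.84], [-153.87, 153.87]. Speed limits (degrees/s): [127.2, 127.2, 159.86, 180, 180, 180].

INTERFACE

Orientations are given as [roll, pitch, yaw] about the fixed x, y, z axes, in that order (R = Rz(yaw) Ry(pitch) Rx(roll)).
In Python, from workcell import get_state, cams, close_job gives the robot as it stands.
- The arm moves only by the tool step_arm, never from a script. Its argument "increments" is a list of rows, each a list of 3 entries, a list of its own where there are three numbers: the shift along the tool's x, y, z in m, then the turn, a rotation vector about the tool's x, y, z in degrees, then the opening in per cent of the stroke, from 0 (shut) to 100 (fully open). A call has exactly 5 rows; each row is the pose to reach, as a shift and turn from the pose commanded when the call began, along the tool's axes at that moment; what a row does not reach only later rows make up. A row lasts 1/8 s, in which the tool goes at most 62.5 mm and 10.7 degrees, less where a joint would pass 70% of its speed; a pose out of reach is approached as far as the arm can. A call with a gripper value outside its range is refused whole. The fingers move at their own pace and stop on an object; "newtons" is the grip in N (left out, the last holds). Time passes only in rows, so rows that repeat a pose let the fingers close, or fill a call up. It gives the time, the measured TCP pose, the force, the opening and the grip force at its end, in the units of the state.
- get_state(): the state, without advancing time (a new reading comes with each control period).
- cams.capture(name): name is "scene" or "side" or "wrist"; returns the picture (400x640x3 uint8, red, green, blue); there is no depth.
- cams.camera_params(name): a dict with "K" (3x3 intrinsics, pixels), "cam_to_world" (4x4, takes a point from camera to world coordinates); the wrist camera has in their place "hand_eye" (4x4, takes a point from camera to tool coordinates, whose origin is the TCP and whose axes are the flange's). Camera axes: x right, y up, looking along -z (the intrinsics and any distortion apply to the point x, -y, -z); pixel columns grow to the right and rows downward; lengths in m; the calibration is good to about 2 mm. A picture is of the moment at which its call begins: read the wrist's pose just before it. camera_params takes no time and is no camera call.
- close_job(): hands the job in; it is judged then, once.
The state is a dict: "clock": time; "joint_positions": joint angles; "qvel": joint speeds; "effort": joint torques, N m; "ee_pos": TCP position; "orientation": TCP orientation; "contact_force": force on the tool from outside, world axes, zero at the start; "ft_torque": the same for the moment, N m; "gripper_width": finger opening in m; "finger_force": force on a finger pad.
Only numpy, scipy, OpenCV 4.12 (cv2) and the standard library are available. Lean on these libraries where they do the work, as an engineer would, in place of code of your own. Each camera call takes 0.05 s, during which the arm holds its last target. There are 200 camera calls.

## Working session

There is one attempt and no reset: what is moved stays moved. The work goes in short steps, Python scripts to look and compute and a tool call to move; the robot and the scene stay as the last step left them, time stands still between calls to the robot, and variables do not carry over. Pictures are saved under pics/ and viewed, at most 14 in all, crops included, and the job is handed in when it is done.

Besides the shell and the picture viewer there is one more tool, called after "Emit:" by a JSON object that holds its "method" and its "body". step_arm: Moves the arm, as the interface text tells. Its arguments: {"type":"object","properties":{"increments":{"type":"array","items":{"type":"array"}},"newtons":{"type":"number"}},"required":["increments"]}

```bash
mkdir -p pics; ls
python3 - <<'E'
from workcell import get_state,cams
import cv2
s=get_state();print(s)
for n in("scene","side","wrist"):
    im=cams.capture(n);cv2.imwrite(f"pics/{n}0.png",im[:,:,::-1]);p=cams.camera_params(n)
    for k,v in p.items():print(n,k,v)
E
```

```text
pics
{'clock': 0.0, 'joint_positions': array([-8.19683972e+01,  2.81653845e+01,  8.93516172e+01,  2.69158697e-04,
        6.25488503e+01, -6.05149207e+00]), 'qvel': array([ 0.03926958,  0.05642852, -0.03192112,  0.00254205,  0.00096368,
       -0.02684008]), 'effort': array([ 1.78314665e-03, -6.18445730e+01, -2.61595863e+01, -8.93868173e-05,
        4.01106110e-03,  2.46380750e-05]), 'ee_pos': array([ 0.15205936, -0.60597772,  0.23070536]), 'orientation': array([-1.79934540e+02, -7.17964257e-03,  1.40829665e+01]), 'contact_force': array([-0.29693191, -0.64476162,  0.12057138]), 'ft_torque': array([ 0.04777684,  0.05997097, -0.00823933]), 'finger_force': 0.0, 'gripper_width': 0.08535841698821188}
scene K [[370.95575123   0.         317.80057285]
 [  0.         370.95575123 202.17067226]
 [  0.           0.           1.        ]]
scene cam_to_world [[ 0.85638554 -0.3644043   0.36580501  0.80719926]
 [ 0.51623988  0.61801364 -0.59292118 -0.59491939]
 [-0.01000946  0.69661227  0.71737798  0.81711267]
 [ 0.          0.          0.          1.        ]]
side K [[387.51708764   0.         312.84540752]
 [  0.         387.51708764 200.52907545]
 [  0.           0.           1.        ]]
side cam_to_world [[-0.89543576  0.34239696 -0.28453316  0.14985954]
 [-0.44501696 -0.70626857  0.55058571  0.5891343 ]
 [-0.01243795  0.61963621  0.78479058  1.02257656]
 [ 0.          0.          0.          1.        ]]
wrist K [[280.50604702   0.         323.97929459]
 [  0.         280.50604702 198.33090298]
 [  0.           0.           1.        ]]
wrist hand_eye [[ 8.76109075e-05  9.57731903e-01  2.87662293e-01  7.43530543e-02]
 [ 9.99997791e-01  5.20205991e-04 -2.03651505e-03  1.46345961e-04]
 [-2.10007908e-03  2.87661836e-01 -9.57729742e-01 -1.41785148e-01]
 [ 0.00000000e+00  0.00000000e+00  0.00000000e+00  1.00000000e+00]]
```

View pics/scene0.png

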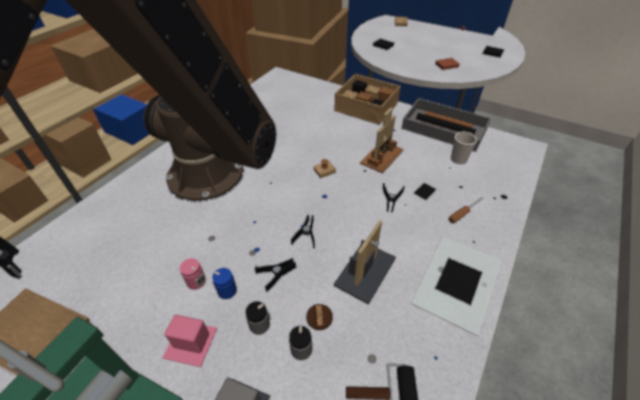

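View pics/side0.png

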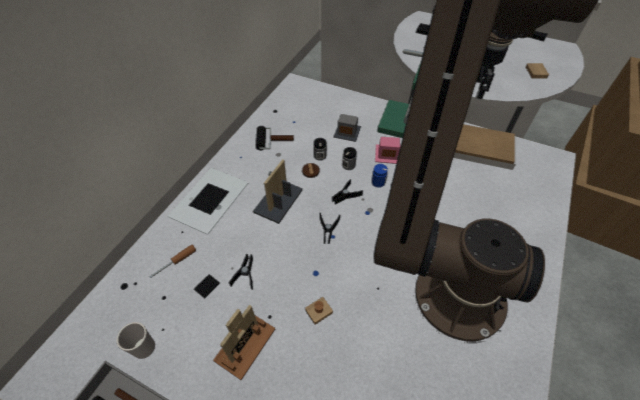

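```bash
cat > h.py <<'E'
import numpy as np,cv2
from scipy.spatial.transform import Rotation as R
from workcell import get_state,cams
def toolT(s=None):
    s=s or get_state();T=np.eye(4);T[:3,:3]=R.from_euler('xyz',s['orientation'],degrees=True).as_matrix();T[:3,3]=s['ee_pos'];return T
def camT(n,s=None):
    p=cams.camera_params(n)
    return p['K'],(toolT(s)@p['hand_eye'] if n=='wrist' else p['cam_to_world'])
def ray(KT,uv):
    K,T=KT;d=np.array([(uv[0]-K[0,2])/K[0,0],-(uv[1]-K[1,2])/K[1,1],-1]);return T[:3,3],T[:3,:3]@d
def onz(KT,uv,z):
    o,d=ray(KT,uv);return o+d*(z-o[2])/d[2]
def proj(KT,P):
    K,T=KT;c=T[:3,:3].T@(np.asarray(P)-T[:3,3]);return np.array([K[0,2]+K[0,0]*c[0]/-c[2],K[1,2]-K[1,1]*c[1]/-c[2]])
def two(A,ua,B,ub):
    oa,da=ray(A,ua);ob,db=ray(B,ub);da/=np.linalg.norm(da);db/=np.linalg.norm(db)
    t=np.linalg.lstsq(np.c_[da,-db],ob-oa,rcond=None)[0];p,q=oa+t[0]*da,ob+t[1]*db
    return (p+q)/2,np.linalg.norm(p-q)
def move_rel(pos,rpy,s=None):
    """shift (tool axes) and rotvec(deg) from commanded~measured pose to target"""
    T=toolT(s);Rt=R.from_euler('xyz',rpy,degrees=True).as_matrix()
    return T[:3,:3].T@(np.asarray(pos)-T[:3,3]),R.from_matrix(T[:3,:3].T@Rt).as_rotvec(degrees=True)
E
python3 - <<'E'
from h import *
np.set_printoptions(precision=3,suppress=True)
S=camT('scene');D=camT('side')
for n,a,b,z in [("clipA",(304,230),(330,228),.02),("clipB",(275,270),(347,193),.02),("clipC",(392,197),(243,270),.02),("easel",(366,270),(278,200),.01),("rack",(382,155),(245,345),.01),("jarA",(258,309),(320,141),.07),("jarB",(301,333),(349,150),.07),("jarAx",(258,309),(349,150),.07),("jarBx",(301,333),(320,141),.07),("baren",(319,316),(311,170),.017),("stamp",(324,169),(319,310),.02),("offc?",(425,191),(207,286),.01),("reader",(240,385),(347,117),.07),("pink",(188,322),(389,142),.07)]:
    print(n,onz(S,a,z),onz(D,b,z),two(S,a,D,b))
a=cv2.imread('pics/scene0.png')[110:400,230:430];b=cv2.imread('pics/side0.png')[100:390,200:400]
cv2.imwrite('pics/c1.png',np.hstack([cv2.resize(x,(400,580),interpolation=cv2.INTER_CUBIC) for x in(a,b)]))
E
```

```text
clipA [ 0.423 -0.048  0.02 ] [ 0.417 -0.04   0.02 ] (array([ 0.419, -0.044,  0.013]), np.float64(0.001680660508881594))
clipB [ 0.431 -0.198  0.02 ] [ 0.425 -0.193  0.02 ] (array([ 0.427, -0.196,  0.015]), np.float64(0.002898411965083216))
clipC [0.583 0.197 0.02 ] [0.581 0.203 0.02 ] (array([0.582, 0.202, 0.016]), np.float64(0.0015209167013279538))
easel [ 0.628 -0.073  0.01 ] [ 0.623 -0.073  0.01 ] (array([ 0.626, -0.073,  0.008]), np.float64(0.004384766433938022))
rack [0.469 0.379 0.01 ] [0.463 0.38  0.01 ] (array([0.466, 0.38 , 0.007]), np.float64(0.004952653468135084))
jarA [ 0.482 -0.324  0.07 ] [ 0.593 -0.332  0.07 ] (array([ 0.54 , -0.319,  0.115]), np.float64(0.08611977133021119))
jarB [ 0.593 -0.322  0.07 ] [ 0.482 -0.335  0.07 ] (array([ 0.536, -0.333,  0.044]), np.float64(0.10553369180055451))
jarAx [ 0.482 -0.324  0.07 ] [ 0.482 -0.335  0.07 ] (array([ 0.482, -0.328,  0.076]), np.float64(0.00554680230396057))
jarBx [ 0.593 -0.322  0.07 ] [ 0.593 -0.332  0.07 ] (array([ 0.592, -0.325,  0.076]), np.float64(0.005349603304565784))
baren [ 0.591 -0.247  0.017] [ 0.581 -0.236  0.017] (array([ 0.587, -0.244,  0.007]), np.float64(0.003568729570269099))
stamp [0.34  0.204 0.02 ] [0.331 0.215 0.02 ] (array([0.334, 0.212, 0.011]), np.float64(0.0023369628067446374))
offc? [0.658 0.283 0.01 ] [0.65  0.288 0.01 ] (array([0.655, 0.287, 0.005]), np.float64(0.00474353108655803))
reader [ 0.549 -0.468  0.07 ] [ 0.558 -0.494  0.07 ] (array([ 0.552, -0.472,  0.088]), np.float64(0.005803605272472787))
pink [ 0.371 -0.426  0.07 ] [ 0.37  -0.434  0.07 ] (array([ 0.371, -0.428,  0.074]), np.float64(0.004998069979780789))
```

View pics/c1.png

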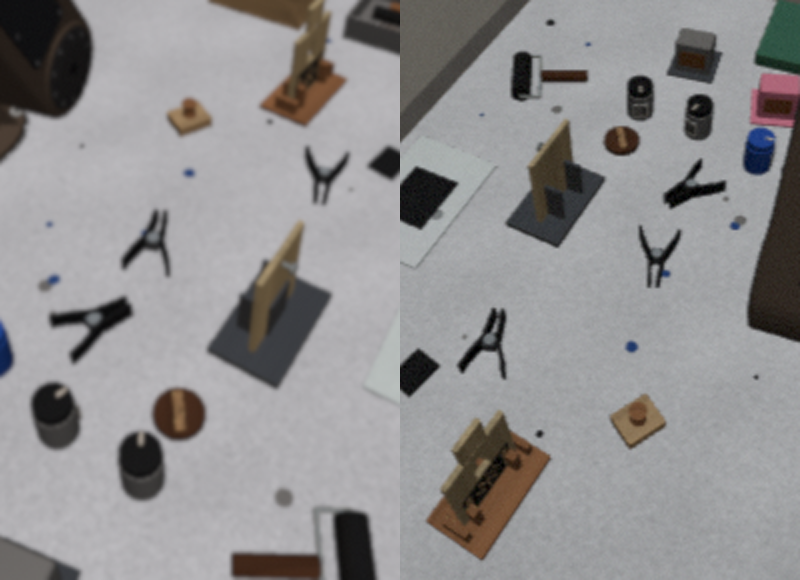

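View pics/wrist0.png

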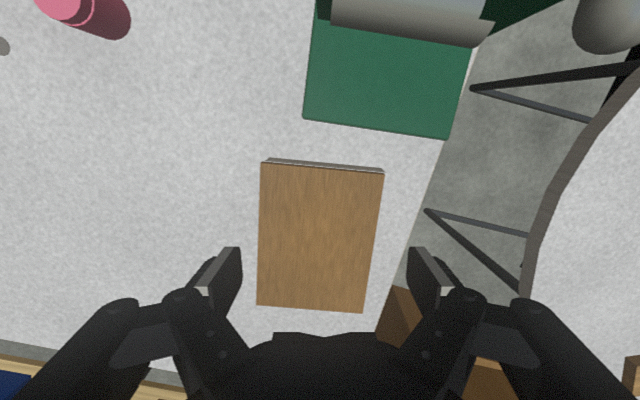

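Run:
```python
from h import *
np.set_printoptions(precision=3,suppress=True)
S=camT('scene');D=camT('side')
s=lambda p:(230+p[0]/2,110+p[1]/2); d=lambda p:(200+(p[0]-400)/2,100+p[1]/2)
for n,K,f,ps,z in [("easel",S,s,[(209,350),(277,385),(331,295)],.012),("easel",D,d,[(507,222),(560,246),(605,180)],.012),("rack",S,s,[(262,104),(305,124),(346,82)],.01),("rack",D,d,[(428,521),(480,558),(550,458)],.01)]:
    P=[onz(K,f(p),z)[:2] for p in ps]
    e1,e2=P[0]-P[1],P[2]-P[1]
    print(n,(P[0]+P[2])/2,np.linalg.norm(e1),np.degrees(np.arctan2(*e1[::-1])),np.linalg.norm(e2),np.degrees(np.arctan2(*e2[::-1])))
for n,pv,hs,z in [("A",(153,238),[(125,265),(168,272)],.02),("B",(93,318),[(52,320),(75,358)],.02),("B2",(93,318),[(128,302),(128,312)],.02),("C",(324,178),[(308,152),(347,152)],.02)]:
    p=onz(S,s(pv),z)[:2]
    for h in hs:
        v=onz(S,s(h),z)[:2]-p;print(n,p,h,np.linalg.norm(v),np.degrees(np.arctan2(*v[::-1])))
for p,r in [((.5,-.2,.33),(180,0,90)),((.6,.05,.33),(180,0,90)),((.47,.33,.33),(180,0,90))]:print(move_rel(p,r))
```

```text
easel [ 0.629 -0.077] 0.09336136468714192 179.8182843820846 0.15492365174918674 88.46096113528695
easel [ 0.62  -0.071] 0.10137956671493328 -2.125658240219359 0.15265216390121014 -90.59711493374705
rack [0.473 0.372] 0.0842715341246869 173.01454918979206 0.13881837904570923 83.43950634850347
rack [0.464 0.378] 0.08315870978752758 -5.316525352632867 0.14595797775905542 -96.00230861452297
A [ 0.428 -0.042] (125, 265) 0.060086227880385555 -96.88804487920024
A [ 0.428 -0.042] (168, 272) 0.0634128324336409 -39.168176781375344
B [ 0.433 -0.193] (52, 320) 0.05215466513643038 -145.98038339299143
B [ 0.433 -0.193] (75, 358) 0.060475265318217813 -75.76330041808626
B2 [ 0.433 -0.193] (128, 302) 0.04994949516952147 60.27129435503885
B2 [ 0.433 -0.193] (128, 312) 0.04517450158812617 42.370723856828505
C [0.586 0.189] (308, 152) 0.05963559348936273 137.61193666386848
C [0.586 0.189] (347, 152) 0.07142855149644656 83.39784276336913
(array([ 0.436, -0.309, -0.099]), array([ -0.037,  -0.036, -75.917]))
(array([ 0.594, -0.527, -0.099]), array([ -0.037,  -0.036, -75.917]))
(array([ 0.536, -0.831, -0.098]), array([ -0.037,  -0.036, -75.917]))
```

```bash
cat >> h.py <<'E'
def plan(wps,start=None):
    """wps: list of (pos,rpy); prints the call shifts/turns, chained, each from the former target"""
    if start is None:
        s=get_state();p=s['ee_pos'];q=R.from_euler('xyz',s['orientation'],degrees=True)
    else: p=np.array(start[0]);q=R.from_euler('xyz',start[1],degrees=True)
    for w in wps:
        w0=np.array(w[0],float);q1=R.from_euler('xyz',w[1],degrees=True);dq=(q.inv()*q1).as_rotvec()
        n=max(1,int(np.ceil(max(np.linalg.norm(w0-p)/.29,np.degrees(np.linalg.norm(dq))/50))))
        d=(w0-p)/n
        for i in range(n):
            print(np.round(q.inv().apply(d),4).tolist(),np.round(np.degrees(dq)/n,1).tolist());q=q*R.from_rotvec(dq/n)
        p=w0;q=q1
E
python3 -c "
from h import *
plan([((.52,-.2,.33),(180,0,90)),((.60,.02,.33),(180,0,90)),((.47,.30,.33),(180,0,84))])"
```

```text
[0.2278, -0.1522, -0.0494] [-0.0, -0.0, -38.0]
[0.2732, 0.0201, -0.0495] [-0.0, -0.0, -38.0]
[0.22, 0.08, 0.0] [0.0, 0.0, 0.0]
[0.14, -0.065, -0.0] [0.0, -0.0, 3.0]
[0.1364, -0.0722, -0.0] [0.0, -0.0, 3.0]
```

Emit:
{"method": "step_arm", "body": {"increments": [[[0.046,-0.03,-0.01],[0,0,-7.6],100],[[0.091,-0.061,-0.02],[0,0,-15.2],100],[[0.137,-0.091,-0.03],[0,0,-22.8],100],[[0.182,-0.122,-0.04],[0,0,-30.4],100],[[0.228,-0.152,-0.05],[0,0,-38],100]]}}

```text
clock: 0.78
ee_pos: [0.3372, -0.4018, 0.2816]
orientation: [-180.0, 0.0, 52.3]
contact_force: [-0.3, -0.5, 0.3]
gripper_width: 0.0854
finger_force: 0.0
```

Emit:
{"method": "step_arm", "body": {"increments": [[[0.055,0.004,-0.01],[0,0,-7.6],100],[[0.11,0.008,-0.02],[0,0,-15.2],100],[[0.164,0.012,-0.03],[0,0,-22.8],100],[[0.218,0.016,-0.04],[0,0,-30.4],100],[[0.273,0.02,-0.05],[0,0,-38],100]]}}

```text
clock: 1.4
ee_pos: [0.5208, -0.1987, 0.3316]
orientation: [-180.0, 0.0, 90.3]
contact_force: [0.3, -0.2, 0.3]
gripper_width: 0.0853
finger_force: 0.0
```

Run:
```python
from h import *
s=get_state();print(s['ee_pos'],s['orientation'],s['joint_positions'],s['clock'])
im=cams.capture('wrist');cv2.imwrite('pics/w1.png',im[:,:,::-1]);np.save('pics/w1.npy',toolT(s))
```

```text
[ 0.52075007 -0.19868603  0.33157934] [-1.79996765e+02  5.47234703e-03  9.03328826e+01] [-2.76710672e+01  1.75126972e+01  9.07191033e+01 -6.68625389e-03
  7.17684865e+01 -2.80018577e+01] 1.4
```

View pics/w1.png

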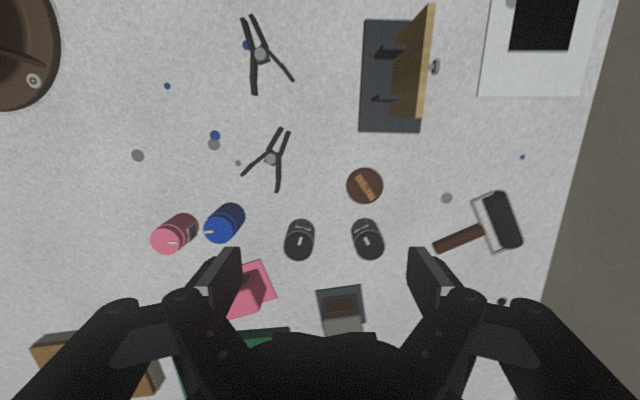

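Run:
```python
from h import *
np.set_printoptions(precision=4,suppress=True)
T=np.load('pics/w1.npy');p=cams.camera_params('wrist');KT=(p['K'],T@p['hand_eye'])
for n,uv,z in [("f",(364,20),.012),("f",(359,131),.012),("f",(419,133),.012),("studhead",(437,66),.13),("reader top",(344,325),.07),("jar1",(299,237),.07),("jar2",(368,236),.07),("rid1",(303,240),.072),("rid2",(366,240),.072)]: print(n,onz(KT,uv,z))
im=cv2.imread('pics/w1.png');c=im[0:145,345:505]
d=im[205:365,265:405]
cv2.imwrite('pics/c2.png',np.hstack([cv2.resize(c,None,fx=2.6,fy=2.6,interpolation=2)[:377],cv2.resize(d,(330,377),interpolation=2)]))
```

```text
f [0.5785 0.0039 0.012 ]
f [ 0.5779 -0.1519  0.012 ]
f [ 0.6743 -0.1545  0.012 ]
studhead [ 0.6478 -0.0737  0.13  ]
reader top [ 0.5585 -0.4774  0.07  ]
jar1 [ 0.4835 -0.3109  0.07  ]
jar2 [ 0.5916 -0.3086  0.07  ]
rid1 [ 0.4899 -0.3151  0.072 ]
rid2 [ 0.5885 -0.3145  0.072 ]
```

View pics/c2.png

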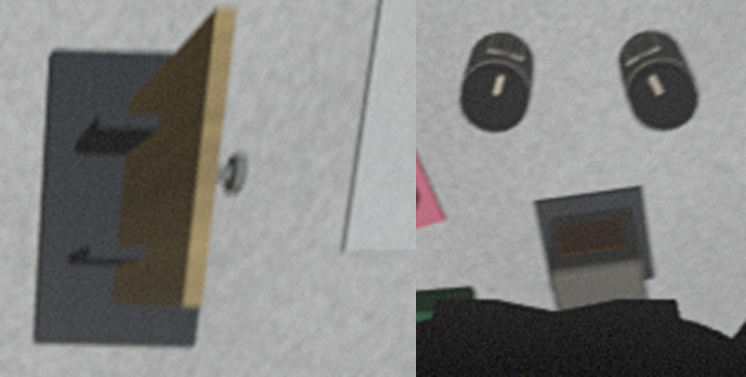

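Emit:
{"method": "step_arm", "body": {"increments": [[[0.044,0.016,0],[0,0,0],100],[[0.088,0.032,0],[0,0,0],100],[[0.132,0.048,0],[0,0,0],100],[[0.176,0.064,0],[0,0,0],100],[[0.22,0.08,0],[0,0,0],100]]}}

```text
clock: 2.08
ee_pos: [0.5998, 0.0214, 0.3311]
orientation: [-180.0, 0.0, 90.1]
contact_force: [0.2, -0.2, 1.1]
gripper_width: 0.0854
finger_force: 0.0
```

Emit:
{"method": "step_arm", "body": {"increments": [[[0.056,-0.026,0],[0,0,1.2],100],[[0.112,-0.052,0],[0,0,2.4],100],[[0.167,-0.078,0],[0,0,3.6],100],[[0.223,-0.104,0],[0,0,4.8],100],[[0.25,-0.13,0],[0,0,6],100]]}}

```text
clock: 2.7
ee_pos: [0.4678, 0.2719, 0.331]
orientation: [-180.0, 0.0, 84.1]
contact_force: [0.2, -0.1, 0.1]
gripper_width: 0.0856
finger_force: 0.0
```

Run:
```python
from h import *
s=get_state();print(s['ee_pos'],s['orientation'],s['clock'])
im=cams.capture('wrist');cv2.imwrite('pics/w2.png',im[:,:,::-1]);np.save('pics/w2.npy',toolT(s))
```

```text
[0.46779287 0.27187863 0.33097212] [-1.79977392e+02  2.70617291e-03  8.41396965e+01] 2.7
```

View pics/w2.png

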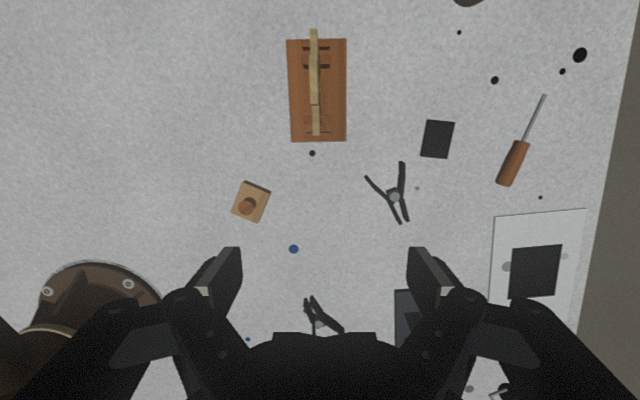

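Run:
```python
from h import *
np.set_printoptions(precision=4,suppress=True)
p=cams.camera_params('wrist')
KT=(p['K'],np.load('pics/w1.npy')@p['hand_eye'])
for c in [(215,8),(235,10),(183,305),(200,308)]: print('board',onz(KT,(345+c[0]/2.6,c[1]/2.6),.15))
KT=(p['K'],np.load('pics/w2.npy')@p['hand_eye'])
P=[onz(KT,c,.01) for c in [(287,40),(346,38),(347,141),(292,142)]];print(np.array(P),np.mean(P,0))
im=cv2.imread('pics/w2.png')
c=im[15:155,270:360]
cv2.imwrite('pics/c3.png',cv2.resize(c,None,fx=4,fy=4,interpolation=2))
```

```text
board [ 0.6242 -0.0194  0.15  ]
board [ 0.6319 -0.0201  0.15  ]
board [ 0.6229 -0.1287  0.15  ]
board [ 0.6303 -0.1299  0.15  ]
[[0.433  0.4534 0.01  ]
 [0.5196 0.4472 0.01  ]
 [0.5094 0.2985 0.01  ]
 [0.4203 0.306  0.01  ]] [0.4706 0.3763 0.01  ]
```

View pics/c3.png

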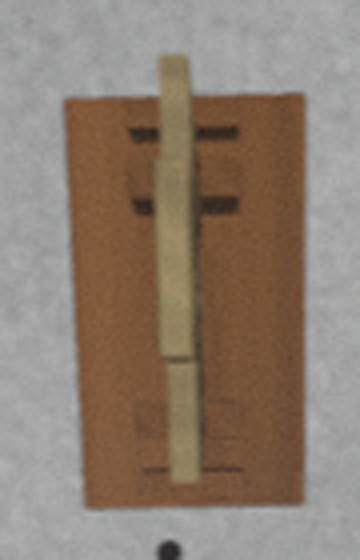

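Run:
```python
from h import *
np.set_printoptions(precision=4,suppress=True)
p=cams.camera_params('wrist')
KT=(p['K'],np.load('pics/w2.npy')@p['hand_eye'])
f=lambda q,z:onz(KT,(270+q[0]/4,15+q[1]/4),z)
for a,b,z in [((174,55),(184,482),.14),((175,158),(177,356),.185)]:
    A,B=f(a,z),f(b,z);print((A+B)/2,np.linalg.norm(A-B),np.degrees(np.arctan2(*(A-B)[1::-1])))
```

```text
[0.4695 0.376  0.14  ] 0.10945080451410764 85.04405449816785
[0.4702 0.3763 0.185 ] 0.04355290704394403 84.17958431272965
```

```bash
python3 -c "
from h import *
plan([((.470,.376,.23),(180,0,85)),((.470,.376,.146),(180,0,85)),((.470,.376,.31),(180,0,85)),((.66,.14,.31),(180,0,87)),((.680,-.0755,.25),(180,0,89.4))])"
```

```text
[0.1024, -0.0057, 0.1012] [-0.1, -0.0, -0.9]
[0.0, -0.0, 0.084] [0.0, 0.0, 0.0]
[0.0, 0.0, -0.164] [0.0, 0.0, 0.0]
[-0.1093, 0.1049, 0.0] [-0.0, 0.0, -1.0]
[-0.1111, 0.103, 0.0] [-0.0, 0.0, -1.0]
[-0.2142, 0.0313, 0.06] [0.0, 0.0, -2.4]
```

Emit:
{"method": "step_arm", "body": {"increments": [[[0.025,-0.001,0.025],[0,0,-0.2],100],[[0.05,-0.003,0.05],[0,0,-0.4],100],[[0.075,-0.004,0.075],[0,0,-0.6],100],[[0.102,-0.0057,0.101],[0,0,-0.9],100],[[0.102,-0.0057,0.101],[0,0,-0.9],100]]}}

```text
clock: 3.38
ee_pos: [0.4732, 0.3724, 0.228]
orientation: [-179.8, 0.1, 85.1]
contact_force: [0.8, 0.3, 0.3]
gripper_width: 0.0856
finger_force: 0.0
```

Emit:
{"method": "step_arm", "body": {"increments": [[[0,0,0.025],[0,0,0],100],[[0,0,0.05],[0,0,0],100],[[0,0,0.075],[0,0,0],100],[[0,0,0.084],[0,0,0],100],[[0,0,0.084],[0,0,0],100]]}}

```text
clock: 4.0
ee_pos: [0.4742, 0.3714, 0.1467]
orientation: [180.0, 0.0, 85.0]
contact_force: [0.1, -0.3, 0.5]
gripper_width: 0.0854
finger_force: 0.0
```

Emit:
{"method": "step_arm", "body": {"increments": [[[0,0,0],[0,0,0],0],[[0,0,0],[0,0,0],0],[[0,0,0],[0,0,0],0],[[0,0,0],[0,0,0],0],[[0,0,0],[0,0,0],0]], "newtons": 40}}

```text
clock: 4.62
ee_pos: [0.4727, 0.3718, 0.1465]
orientation: [-179.8, 0.0, 85.0]
contact_force: [-7.8, 1.7, 7.0]
gripper_width: 0.0079
finger_force: 39.0
```

Emit:
{"method": "step_arm", "body": {"increments": [[[0,0,0],[0,0,0],0],[[0,0,0],[0,0,0],0],[[0,0,0],[0,0,0],0],[[0,0,0],[0,0,0],0],[[0,0,0],[0,0,0],0]]}}

```text
clock: 5.25
ee_pos: [0.4725, 0.3718, 0.1465]
orientation: [-179.8, 0.0, 85.0]
contact_force: [-7.0, 1.2, 7.2]
gripper_width: 0.0076
finger_force: 38.9
```

Emit:
{"method": "step_arm", "body": {"increments": [[[0,-0.002,0],[0,0,0],0],[[0,-0.002,-0.01],[0,0,0],0],[[0,-0.002,-0.025],[0,0,0],0],[[0,-0.002,-0.045],[0,0,0],0],[[0,-0.002,-0.07],[0,0,0],0]]}}

```text
clock: 5.88
ee_pos: [0.4725, 0.3719, 0.2178]
orientation: [179.9, -0.0, 85.0]
contact_force: [0.3, 1.1, -1.8]
gripper_width: 0.0078
finger_force: 39.3
```

Emit:
{"method": "step_arm", "body": {"increments": [[[0,0,-0.025],[0,0,0],0],[[0,0,-0.05],[0,0,0],0],[[0,0,-0.075],[0,0,0],0],[[0,0,-0.09],[0,0,0],0],[[0,0,-0.094],[0,0,0],0]]}}

```text
clock: 6.5
ee_pos: [0.4723, 0.3719, 0.3114]
orientation: [179.9, -0.1, 85.0]
contact_force: [0.4, -0.6, -1.0]
gripper_width: 0.0074
finger_force: 39.4
```

Emit:
{"method": "step_arm", "body": {"increments": [[[-0.022,0.021,0],[0,0,-0.2],0],[[-0.05,0.048,0],[0,0,-0.5],0],[[-0.08,0.075,0],[0,0,-0.8],0],[[-0.1,0.096,0],[0,0,-1],0],[[-0.109,0.105,0],[0,0,-1],0]]}}

```text
clock: 7.12
ee_pos: [0.5677, 0.253, 0.3094]
orientation: [-179.9, 0.0, 85.9]
contact_force: [-1.1, -0.3, -2.0]
gripper_width: 0.0074
finger_force: 39.3
```

Emit:
{"method": "step_arm", "body": {"increments": [[[-0.022,0.021,0],[0,0,-0.2],0],[[-0.05,0.048,0],[0,0,-0.5],0],[[-0.08,0.075,0],[0,0,-0.8],0],[[-0.1,0.096,0],[0,0,-1],0],[[-0.109,0.105,0],[0,0,-1],0]]}}

```text
clock: 7.75
ee_pos: [0.6646, 0.1375, 0.3095]
orientation: [-179.9, 0.0, 86.9]
contact_force: [-0.1, 0.5, -1.9]
gripper_width: 0.0075
finger_force: 39.2
```

Emit:
{"method": "step_arm", "body": {"increments": [[[-0.04,0.006,0],[0,0,-0.5],0],[[-0.09,0.012,0],[0,0,-1],0],[[-0.14,0.02,0],[0,0,-1.5],0],[[-0.19,0.028,0],[0,0,-2],0],[[-0.214,0.031,0],[0,0,-2.4],0]]}}

```text
clock: 8.38
ee_pos: [0.6837, -0.0787, 0.3099]
orientation: [-180.0, 0.0, 89.3]
contact_force: [0.0, 1.0, -2.2]
gripper_width: 0.0076
finger_force: 39.3
```

Run:
```python
from h import *
s=get_state();print(s['ee_pos'],s['orientation'],s['contact_force'],s['clock'],s['gripper_width'])
np.save('pics/w3.npy',toolT(s))
n=[]
for c in('wrist','scene','side'): n.append(cams.capture(c)[:,:,::-1])
cv2.imwrite('pics/w3.png',n[0]);cv2.imwrite('pics/s3.png',n[1]);cv2.imwrite('pics/d3.png',n[2])
a=cv2.resize(n[0][:,220:500],(420,600));
b=cv2.resize(n[1][160:310,300:440],(320,300));d=cv2.resize(n[2][110:260,220:360],(320,300))
cv2.imwrite('pics/c4.png',np.hstack([a,np.vstack([b,d])]))
```

```text
[ 0.68365711 -0.07867653  0.30994529] [-1.79970158e+02  2.27695133e-03  8.93347098e+01] [ 0.03679215  0.96099323 -2.230595  ] 8.375 0.007581754219500351
```

View pics/c4.png

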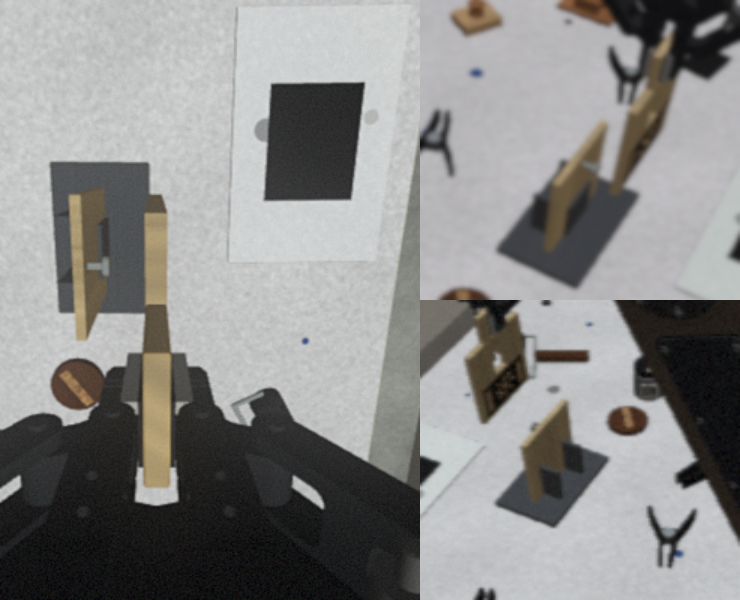

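Run:
```python
from h import *
np.set_printoptions(precision=4,suppress=True)
p=cams.camera_params('wrist');T=np.load('pics/w3.npy')
KT=(p['K'],T@p['hand_eye']);f=lambda q,z:onz(KT,(220+q[0]/1.5,q[1]/1.5),z)
for n,q,z in [("sh far",(155.5,212),.3034),("sh end",(156,305),.3034),("tab far",(156,352),.3484),("tab near",(156,487),.3484),("stud head",(105,266),.13),("bd far",(85,194),.15),("bd near",(86,338),.15)]:
    P=f(q,z);print(n,P,T[:3,:3].T@(P-T[:3,3]))
```

```text
sh far [ 0.6854 -0.0192  0.3034] [0.0595 0.001  0.0065]
sh end [ 0.6852 -0.0531  0.3034] [0.0256 0.0012 0.0065]
tab far [ 0.6852 -0.0518  0.3484] [ 0.0269  0.0012 -0.0385]
tab near [ 0.6847 -0.0954  0.3484] [-0.0167  0.0012 -0.0385]
stud head [ 0.645  -0.0765  0.13  ] [ 0.0018 -0.0385  0.18  ]
bd far [ 0.636  -0.0206  0.15  ] [ 0.0575 -0.0482  0.16  ]
bd near [ 0.6303 -0.1286  0.15  ] [-0.0506 -0.0527  0.16  ]
```

Emit:
{"method": "step_arm", "body": {"increments": [[[-0.001,0,0.03],[0,0,0],0],[[-0.001,0,0.06],[0,0,0],0],[[-0.001,0,0.09],[0,0,0],0],[[-0.001,0,0.115],[0,0,0],0],[[-0.001,0,0.121],[0,0,0],0]]}}

```text
clock: 9.15
ee_pos: [0.6832, -0.0763, 0.1879]
orientation: [-179.8, -0.0, 89.5]
contact_force: [-0.8, 0.5, -0.6]
gripper_width: 0.0075
finger_force: 39.3
```

Emit:
{"method": "step_arm", "body": {"increments": [[[0,-0.006,0],[0,0,0],0],[[0,-0.012,0],[0,0,0],0],[[0,-0.018,0],[0,0,0],0],[[0,-0.02,0],[0,0,0],0],[[0,-0.02,0],[0,0,0],0]]}}

```text
clock: 9.78
ee_pos: [0.6638, -0.0782, 0.1896]
orientation: [180.0, 0.0, 89.4]
contact_force: [0.9, 0.5, -2.2]
gripper_width: 0.0076
finger_force: 39.3
```

Run:
```python
from h import *
s=get_state();print(s['ee_pos'],s['orientation'],s['contact_force'],s['clock'])
np.save('pics/w4.npy',toolT(s))
n=[cams.capture(c)[:,:,::-1] for c in('wrist','scene','side')]
for k,i in zip('wsd',n):cv2.imwrite(f'pics/{k}4.png',i)
a=cv2.resize(n[0][:,220:500],(420,600));
b=cv2.resize(n[1][190:310,320:432],(320,300),interpolation=2);d=cv2.resize(n[2][130:250,230:342],(320,300),interpolation=2)
cv2.imwrite('pics/c5.png',np.hstack([a,np.vstack([b,d])]))
```

```text
[ 0.66380559 -0.07815543  0.1896396 ] [1.79971926e+02 8.39952872e-03 8.93701838e+01] [ 0.91407878  0.45235117 -2.15035495] 9.775
```

View pics/c5.png

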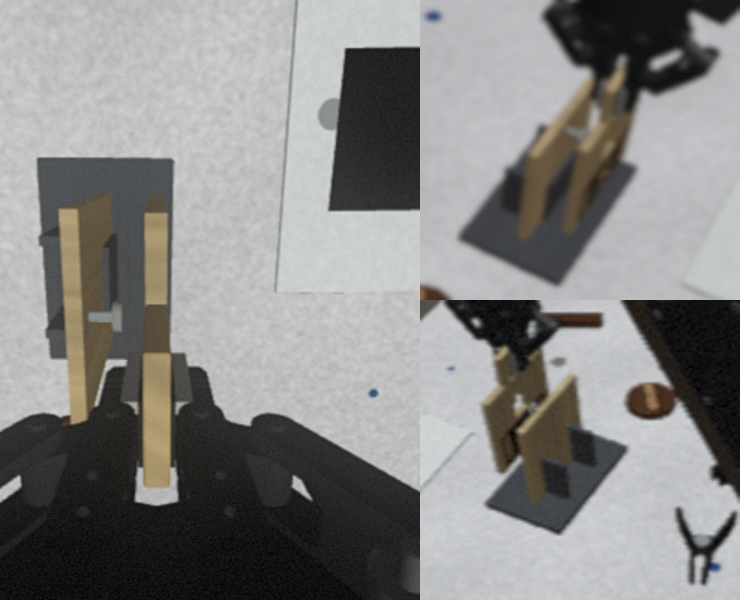

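Run:
```python
from h import *
np.set_printoptions(precision=4,suppress=True)
p=cams.camera_params('wrist');T=np.load('pics/w4.npy')
KT=(p['K'],T@p['hand_eye']);f=lambda q,z:onz(KT,(220+q[0]/1.5,q[1]/1.5),z)
for n,q,z in [("sh far",(155.5,212),.183),("stud head",(117,317),.13),("bd far L",(59,209),.15),("bd far R",(79,208),.15),("bd near",(78,420),.15)]:
    P=f(q,z);print(n,P,T[:3,:3].T@(P-T[:3,3]))
s=get_state();print(s['ee_pos'])
```

```text
sh far [ 0.6655 -0.0187  0.183 ] [0.0595 0.001  0.0066]
stud head [ 0.6453 -0.0758  0.13  ] [ 0.0021 -0.0185  0.0596]
bd far L [ 0.6246 -0.0201  0.15  ] [ 0.0576 -0.0399  0.0396]
bd far R [ 0.6331 -0.0198  0.15  ] [ 0.0581 -0.0314  0.0396]
bd near [ 0.626  -0.1225  0.15  ] [-0.0447 -0.0373  0.0396]
[ 0.664  -0.0781  0.1893]
```

Emit:
{"method": "step_arm", "body": {"increments": [[[-0.002,0,0],[0,0,0],0],[[-0.0022,-0.007,0],[0,0,0],0],[[-0.0022,-0.014,0],[0,0,0],0],[[-0.0022,-0.02,0],[0,0,0],0],[[-0.0022,-0.02,0],[0,0,0],0]]}}

```text
clock: 10.55
ee_pos: [0.6434, -0.08, 0.1895]
orientation: [180.0, 0.0, 89.4]
contact_force: [-0.3, 0.1, -1.2]
gripper_width: 0.0077
finger_force: 39.2
```

Emit:
{"method": "step_arm", "body": {"increments": [[[0,-0.003,0],[0,0,0],0],[[0,-0.006,0],[0,0,0],0],[[0,-0.008,0],[0,0,0],0],[[0,-0.008,0],[0,0,0],0],[[0,-0.008,0],[0,0,0],0]]}}

```text
clock: 11.18
ee_pos: [0.6359, -0.08, 0.1893]
orientation: [180.0, 0.0, 89.4]
contact_force: [-0.1, 0.2, -1.0]
gripper_width: 0.0075
finger_force: 39.2
```

Emit:
{"method": "step_arm", "body": {"increments": [[[0,0,0.004],[0,0,0],0],[[0,0,0.008],[0,0,0],0],[[0,0,0.012],[0,0,0],0],[[0,0,0.015],[0,0,0],0],[[0,0,0.015],[0,0,0],0]]}}

```text
clock: 11.8
ee_pos: [0.6357, -0.08, 0.174]
orientation: [-180.0, -0.0, 89.4]
contact_force: [-0.0, -0.4, -1.3]
gripper_width: 0.0075
finger_force: 39.2
```

Emit:
{"method": "step_arm", "body": {"increments": [[[0,0,0.003],[0,0,0],0],[[0,0,0.006],[0,0,0],0],[[0,0,0.009],[0,0,0],0],[[0,0,0.011],[0,0,0],0],[[0,0,0.011],[0,0,0],0]]}}

```text
clock: 12.42
ee_pos: [0.6358, -0.0799, 0.1631]
orientation: [-180.0, 0.0, 89.4]
contact_force: [0.5, 0.3, -0.6]
gripper_width: 0.0073
finger_force: 39.2
```

Emit:
{"method": "step_arm", "body": {"increments": [[[0,0,0.001],[0,0,0],0],[[0,0,0.0015],[0,0,0],0],[[0,0,0.002],[0,0,0],0],[[0,0,0.002],[0,0,0],0],[[0,0,0.002],[0,0,0],0]]}}

```text
clock: 13.05
ee_pos: [0.6359, -0.08, 0.1614]
orientation: [180.0, 0.0, 89.4]
contact_force: [-0.1, -0.3, -0.2]
gripper_width: 0.0079
finger_force: 39.4
```

Emit:
{"method": "step_arm", "body": {"increments": [[[0,0,0.001],[0,0,0],0],[[0,0,0.001],[0,0,0],10],[[0,0,0.001],[0,0,0],15],[[0,0,0.001],[0,0,0],25],[[0,0,0.001],[0,0,0],40]]}}

```text
clock: 13.68
ee_pos: [0.6358, -0.0799, 0.1602]
orientation: [-180.0, 0.0, 89.4]
contact_force: [-0.5, -0.0, -0.3]
gripper_width: 0.0339
finger_force: 0.0
```

Emit:
{"method": "step_arm", "body": {"increments": [[[0,0,0],[0,0,0],50],[[0,0,-0.01],[0,0,0],50],[[0,0,-0.03],[0,0,0],50],[[0,0,-0.06],[0,0,0],60],[[0,0,-0.1],[0,0,0],100]]}}

```text
clock: 14.3
ee_pos: [0.6355, -0.0799, 0.2614]
orientation: [-179.9, -0.0, 89.4]
contact_force: [-0.4, 1.0, 0.6]
gripper_width: 0.0681
finger_force: 0.0
```

Run:
```python
from h import *
s=get_state();print(s['ee_pos'],s['orientation'],s['contact_force'],s['clock'])
np.save('pics/w5.npy',toolT(s))
n=[cams.capture(c)[:,:,::-1] for c in('wrist','scene','side')]
for k,i in zip('wsd',n):cv2.imwrite(f'pics/{k}5.png',i)
a=cv2.resize(n[0][:,220:500],(420,600));
b=cv2.resize(n[1][190:310,320:432],(320,300),interpolation=2);d=cv2.resize(n[2][130:250,230:342],(320,300),interpolation=2)
cv2.imwrite('pics/c6.png',np.hstack([a,np.vstack([b,d])]))
```

```text
[ 0.63550251 -0.07989837  0.26137411] [-1.79942650e+02 -8.05727216e-03  8.93801988e+01] [-0.43654241  0.96428696  0.6315999 ] 14.3
```

View pics/c6.png

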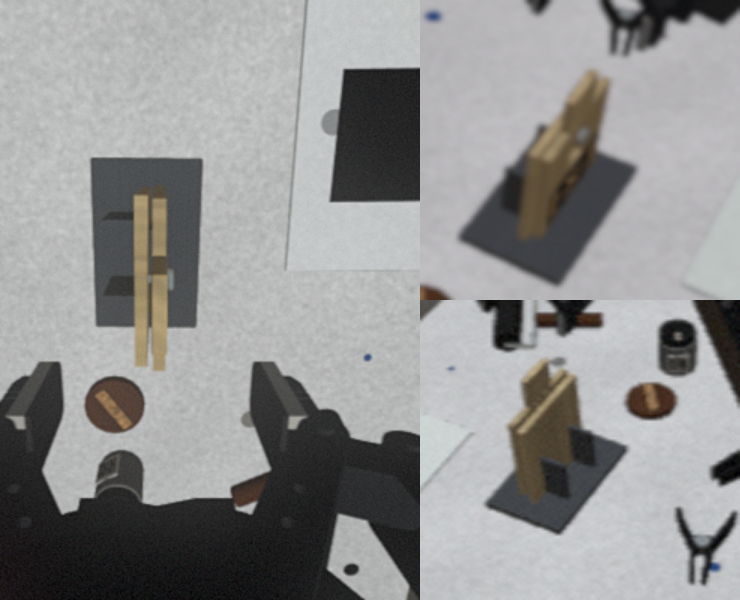

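```bash
cat >> h.py <<'E'
def clip(im,KT,near,z=.022,rad=.085,thr=75):
    """im BGR; near: approx world xy of the clip; returns pivot estimate, jaw yaw deg, checks"""
    m=(im.max(2)<thr).astype(np.uint8);m=cv2.morphologyEx(m,cv2.MORPH_CLOSE,np.ones((5,5)))
    n,l,st,_=cv2.connectedComponentsWithStats(m)
    best=None
    for i in range(1,n):
        if not 80<st[i,4]<6000: continue
        v,u=np.nonzero(l==i);P=np.array([onz(KT,(a,b),z)[:2] for a,b in zip(u,v)])
        c=P.mean(0);d=np.linalg.norm(c-near)
        if np.linalg.norm(np.ptp(P,axis=0))<.08 or d>rad: continue
        if best is None or d<best[0]:best=(d,P,c,st[i])
    if best is None: return None
    _,P,c,st=best
    w,V=np.linalg.eigh(np.cov((P-c).T));a=V[:,1];b=np.array([-a[1],a[0]])
    t=(P-c)@a;y=(P-c)@b;lo,hi=np.percentile(t,[.5,99.5])
    g=lambda q:np.ptp(y[q])
    w_lo,w_hi=g(t<lo+.02),g(t>hi-.02)
    if w_hi>w_lo:a=-a;b=-b;t=-t;y=-y;lo,hi=-hi,-lo
    jm=(lambda q:(y[q].min()+y[q].max())/2)
    yh,yj=jm(t<lo+.012),jm(t>hi-.012)
    h=c+a*lo+b*yh;j=c+a*hi+b*yj;ax=(j-h)/np.linalg.norm(j-h)
    L=np.linalg.norm(j-h)
    return dict(pivot=h+ax*.056*L/.106,pivot_j=j-ax*.05,yaw=np.degrees(np.arctan2(ax[1],ax[0])),length=L,w=(max(w_lo,w_hi),min(w_lo,w_hi)),box=st)
E
python3 - <<'E'
from h import *
p=cams.camera_params('wrist')
for k,near in (('w2',(.582,.2)),('w1',(.42,-.043)),('w1',(.428,-.195))):
    KT=(p['K'],np.load(f'pics/{k}.npy')@p['hand_eye']);print(clip(cv2.imread(f'pics/{k}.png'),KT,near))
S=camT('scene');D=camT('side')
for near in ((.582,.2),(.42,-.043),(.428,-.195)):
  print(clip(cv2.imread('pics/s5.png'),S,near),clip(cv2.imread('pics/d5.png'),D,near))
E
```

```text
{'pivot': array([0.57909902, 0.20067682]), 'pivot_j': array([0.57883513, 0.20162034]), 'yaw': np.float64(-74.3746815375718), 'length': np.float64(0.10392298663436696), 'w': (np.float64(0.06590135886566785), np.float64(0.022956014771233685)), 'box': array([365, 161,  44,  63, 592], dtype=int32)}
{'pivot': array([ 0.42834704, -0.0404327 ]), 'pivot_j': array([ 0.42902301, -0.04249794]), 'yaw': np.float64(108.1236774562191), 'length': np.float64(0.10139313939202566), 'w': (np.float64(0.06514673327486935), np.float64(0.02261025498809891)), 'box': array([241,  14,  53,  81, 817], dtype=int32)}
{'pivot': array([ 0.43839093, -0.19065055]), 'pivot_j': array([ 0.4366786 , -0.19401761]), 'yaw': np.float64(63.044196490159756), 'length': np.float64(0.09799179314879664), 'w': (np.float64(0.06522772134243371), np.float64(0.021856416518672823)), 'box': array([241, 127,  49,  66, 530], dtype=int32)}
None {'pivot': array([0.58902962, 0.20240087]), 'pivot_j': array([0.58903882, 0.20327746]), 'yaw': np.float64(-90.60146713970335), 'length': np.float64(0.10414151770967756), 'w': (np.float64(0.06789043407
[... 303 characters left out ...]
468), np.float64(0.010177820755824204)), 'box': array([291, 216,  22,  27, 184], dtype=int32)} {'pivot': array([ 0.41974602, -0.03404522]), 'pivot_j': array([ 0.42088189, -0.03712504]), 'yaw': np.float64(110.24445331584064), 'length': np.float64(0.09904089486557091), 'w': (np.float64(0.06238794816391388), np.float64(0.01658049925940671)), 'box': array([320, 214,  20,  29, 162], dtype=int32)}
{'pivot': array([ 0.44986683, -0.20590324]), 'pivot_j': array([ 0.45002104, -0.20445917]), 'yaw': np.float64(-96.09567903470612), 'length': np.float64(0.10292116291632426), 'w': (np.float64(0.03086484478736319), np.float64(0.010173917035850938)), 'box': array([266, 259,  30,  32, 262], dtype=int32)} None
```

```bash
python3 -c "
from h import *
plan([((.59,.165,.28),(180,0,106))])"
```

```text
[0.2445, -0.049, -0.0174] [0.2, 0.1, -16.6]
```

Emit:
{"method": "step_arm", "body": {"increments": [[[0.05,-0.01,-0.01],[0,0,-3.5],100],[[0.1,-0.02,-0.018],[0,0,-7],100],[[0.16,-0.032,-0.018],[0,0,-11],100],[[0.21,-0.042,-0.018],[0,0,-14.5],100],[[0.245,-0.049,-0.018],[0,0,-16.6],100]]}}

```text
clock: 15.08
ee_pos: [0.5885, 0.1676, 0.2777]
orientation: [-179.9, -0.0, 106.1]
contact_force: [2.0, 0.2, 0.8]
gripper_width: 0.0851
finger_force: 0.0
```

Emit:
{"method": "step_arm", "body": {"increments": [[[0,0,0],[0,0,0],100],[[0,0,0],[0,0,0],100],[[0,0,0],[0,0,0],100],[[0,0,0],[0,0,0],100],[[0,0,0],[0,0,0],100]]}}

```text
clock: 15.7
ee_pos: [0.5896, 0.165, 0.2783]
orientation: [180.0, 0.0, 105.9]
contact_force: [0.0, -0.3, 0.2]
gripper_width: 0.0853
finger_force: 0.0
```

```bash
cat >> h.py <<'E'
def look(k,near):
    s=get_state();KT=camT('wrist',s);im=np.ascontiguousarray(cams.capture('wrist')[:,:,::-1]);cv2.imwrite(f'pics/{k}.png',im);np.save(f'pics/{k}.npy',toolT(s))
    print(s['ee_pos'],s['orientation'],s['clock']);r=clip(im,KT,near);print(r);return r
def grasp(r,flip,zt,up=.10):
    """handle grasp: tool yaw = clip yaw (+180 if flip)"""
    a=np.radians(r['yaw']);ax=np.array([np.cos(a),np.sin(a)]);pv=(r['pivot']+r['pivot_j'])/2
    g=pv-.042*ax;y=r['yaw']+(180 if flip else 0);print('grasp',g,y);plan([((*g,up),(180,0,y)),((*g,zt),(180,0,y))])
E
python3 -c "
from h import *
grasp(look('w6',(.58,.2)),True,.004)"
```

```text
[0.58960126 0.16502777 0.27826733] [1.79999082e+02 6.68981875e-03 1.05936209e+02] 15.7
{'pivot': array([0.58221183, 0.19646294]), 'pivot_j': array([0.58095158, 0.20051684]), 'yaw': np.float64(-72.73099153323594), 'length': np.float64(0.09700001986162209), 'w': (np.float64(0.06616279204602582), np.float64(0.0186553753617513)), 'box': array([299, 104,  50,  73, 605], dtype=int32)}
grasp [0.56911365 0.23859659] 107.26900846676406
[0.0763, 0.0005, 0.1783] [-0.0, 0.0, -1.3]
[0.0, -0.0, 0.096] [0.0, 0.0, 0.0]
```

Emit:
{"method": "step_arm", "body": {"increments": [[[0.02,0,0.045],[0,0,-0.4],100],[[0.04,0,0.09],[0,0,-0.8],100],[[0.06,0,0.135],[0,0,-1.3],100],[[0.0775,0,0.178],[0,0,-1.3],100],[[0.0775,0,0.178],[0,0,-1.3],100]]}}

```text
clock: 16.38
ee_pos: [0.5666, 0.2403, 0.0978]
orientation: [-179.7, 0.0, 107.4]
contact_force: [0.4, -0.7, 0.6]
gripper_width: 0.0854
finger_force: 0.0
```

Emit:
{"method": "step_arm", "body": {"increments": [[[0,0,0.03],[0,0,0],100],[[0,0,0.06],[0,0,0],100],[[0,0,0.085],[0,0,0],100],[[0,0,0.096],[0,0,0],100],[[0,0,0.096],[0,0,0],100]]}}

```text
clock: 17.0
ee_pos: [0.5688, 0.2398, 0.0051]
orientation: [180.0, 0.0, 107.3]
contact_force: [0.6, -0.1, 0.2]
gripper_width: 0.0854
finger_force: 0.0
```

Emit:
{"method": "step_arm", "body": {"increments": [[[0,0,0],[0,0,0],80],[[0,0,0],[0,0,0],65],[[0,0,0],[0,0,0],50],[[0,0,0],[0,0,0],30],[[0,0,0],[0,0,0],30]], "newtons": 30}}

```text
clock: 17.62
ee_pos: [0.5695, 0.2406, 0.0069]
orientation: [179.7, 0.0, 107.3]
contact_force: [-0.5, 0.4, 13.7]
gripper_width: 0.0364
finger_force: 28.8
```

Emit:
{"method": "step_arm", "body": {"increments": [[[0,0,0],[0,0,0],30],[[0,0,0],[0,0,0],30],[[0,0,0],[0,0,0],30],[[0,0,0],[0,0,0],30],[[0,0,0],[0,0,0],30]]}}

```text
clock: 18.25
ee_pos: [0.5696, 0.2406, 0.0068]
orientation: [179.7, 0.0, 107.3]
contact_force: [-1.0, 1.3, 13.6]
gripper_width: 0.0362
finger_force: 28.8
```

```bash
python3 -c "
from h import *
plan([((.5695,.2405,.12),(180,0,107.3)),((.633,.125,.085),(180,0,89.4)),((.633,.0567,.085),(180,0,89.4))],start=((.5692,.240,.0045),(180,0,107.3)))"
```

```text
[0.0004, 0.0004, -0.1155] [0.0, 0.0, 0.0]
[-0.1292, 0.0263, 0.035] [0.0, -0.0, 17.9]
[-0.0683, 0.0007, 0.0] [0.0, 0.0, 0.0]
```

Emit:
{"method": "step_arm", "body": {"increments": [[[0,0,-0.01],[0,0,0],30],[[0,0,-0.03],[0,0,0],30],[[0,0,-0.06],[0,0,0],30],[[0,0,-0.09],[0,0,0],30],[[0,0,-0.1155],[0,0,0],30]]}}

```text
clock: 18.88
ee_pos: [0.5682, 0.2401, 0.1224]
orientation: [179.9, 0.0, 107.3]
contact_force: [0.2, 0.1, -1.4]
gripper_width: 0.0356
finger_force: 30.6
```

Emit:
{"method": "step_arm", "body": {"increments": [[[-0.02,0.004,0],[0,0,3],30],[[-0.05,0.01,0.01],[0,0,7],30],[[-0.085,0.017,0.022],[0,0,12],30],[[-0.115,0.023,0.03],[0,0,16],30],[[-0.129,0.0263,0.035],[0,0,17.9],30]]}}

```text
clock: 19.5
ee_pos: [0.632, 0.1224, 0.0838]
orientation: [-179.9, 0.0, 89.1]
contact_force: [-0.6, 0.2, -1.0]
gripper_width: 0.0357
finger_force: 30.6
```

Emit:
{"method": "step_arm", "body": {"increments": [[[0,0,0],[0,0,0],30],[[0,0,0],[0,0,0],30],[[0,0,0],[0,0,0],30],[[0,0,0],[0,0,0],30],[[0,0,0],[0,0,0],30]]}}

```text
clock: 20.12
ee_pos: [0.6315, 0.125, 0.0849]
orientation: [180.0, 0.0, 89.4]
contact_force: [-1.0, 0.2, -1.4]
gripper_width: 0.0361
finger_force: 30.6
```

Run:
```python
from h import *
s=get_state();print(s['ee_pos'],s['orientation'],s['contact_force'],s['gripper_width'])
n=[cams.capture(c)[:,:,::-1] for c in('wrist','scene','side')]
for k,i in zip('wsd',n):cv2.imwrite(f'pics/{k}7.png',i)
np.save('pics/w7.npy',toolT(s))
b=cv2.resize(n[1][170:310,320:440],(400,467),interpolation=2);d=cv2.resize(n[2][130:270,220:340],(400,467),interpolation=2)
cv2.imwrite('pics/c7.png',np.hstack([b,d]))
```

```text
[0.63147409 0.12504889 0.08492685] [1.79988337e+02 2.96722253e-03 8.94165503e+01] [-1.02279739  0.17577914 -1.42200259] 0.036074112610631884
```

View pics/c7.png

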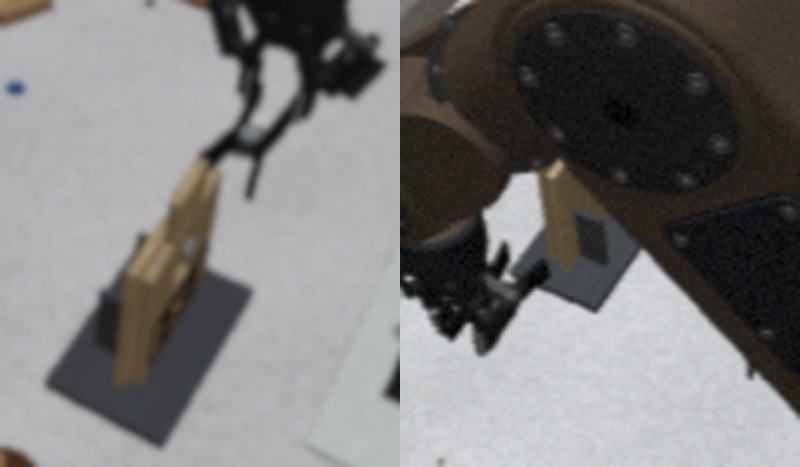

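```bash
python3 -c "
from h import *
S=camT('scene');print(onz(S,(395.9,210.8),.101));print(onz(S,(320+248*.3,170+197*.3),.101),onz(S,(320+207*.3,170+155*.3),.101))
D=camT('side');print(onz(D,(220+110*.3,130+288*.3),.101))"
```

```text
[0.63488182 0.07402422 0.101     ]
[0.6560611  0.01390983 0.101     ] [0.61206176 0.03720978 0.101     ]
[0.61597414 0.07269059 0.101     ]
```

Emit:
{"method": "step_arm", "body": {"increments": [[[-0.015,0.0015,0],[0,0,0],30],[[-0.03,0.0015,0],[0,0,0],30],[[-0.045,0.0015,0],[0,0,0],30],[[-0.057,0.0015,0],[0,0,0],30],[[-0.064,0.0015,0],[0,0,0],30]]}}

```text
clock: 20.9
ee_pos: [0.6324, 0.0596, 0.0848]
orientation: [-180.0, 0.0, 89.3]
contact_force: [-0.3, -0.0, 0.0]
gripper_width: 0.0358
finger_force: 30.6
```

Emit:
{"method": "step_arm", "body": {"increments": [[[0,0,0],[0,0,0],30],[[0,0,0],[0,0,0],30],[[0,0,0],[0,0,0],48],[[0,0,0],[0,0,0],55],[[0,0,0],[0,0,0],62]]}}

```text
clock: 21.52
ee_pos: [0.6324, 0.0609, 0.0848]
orientation: [180.0, 0.0, 89.4]
contact_force: [0.8, 0.4, -0.7]
gripper_width: 0.0529
finger_force: 7.5
```

Emit:
{"method": "step_arm", "body": {"increments": [[[0,0,0],[0,0,0],70],[[0,0,0],[0,0,0],80],[[0,0,0],[0,0,0],90],[[0,0,0],[0,0,0],100],[[0,0,0],[0,0,0],100]]}}

```text
clock: 22.15
ee_pos: [0.6324, 0.0607, 0.0848]
orientation: [180.0, 0.0, 89.4]
contact_force: [0.9, -0.1, 0.5]
gripper_width: 0.0854
finger_force: 0.0
```

Run:
```python
from h import *
s=get_state();print(s['ee_pos'],s['orientation'],s['contact_force'],s['gripper_width'])
n=[cams.capture(c)[:,:,::-1] for c in('scene','side')]
for k,i in zip('sd',n):cv2.imwrite(f'pics/{k}8.png',i)
S=camT('scene');i=n[0];a=np.array(proj(S,(.633,-.0748+.06,.09)),int);print(a)
# dark mask near left edge: count rows
c=i[a[1]-25:a[1]+15,a[0]-25:a[0]+30].max(2)
print('\n'.join(''.join('#' if v<60 else '+' if v<110 else '.' for v in r) for r in c))
```

```text
[0.63238461 0.06066187 0.084774  ] [1.79998342e+02 4.74115611e-03 8.93814007e+01] [ 0.85396041 -0.14829932  0.5139073 ] 0.08535709884954087
[380 235]
.............................++........................
.............................++........................
............................+++........................
............................++.........................
............................++.........................
...........................+++.........................
...........................++...................++.....
...........................++..................+#+....+
...........................++................++##+....+
...........................++...............++###+....+
..........................................++####+.....+
.........................................+######+....++
.......................................++######+......+
......................................++######+........
.......................+...........+++######++.........
.......................+.....++...++#######++..........
......................++....+++++++#######+...........
[... 589 characters left out ...]
####+.......................
..............+++++++++++++###+........................
..............++++++++++++####+........................
..............++++++++++++###+.........................
.......++.....++++++++++++##+..........................
......+++.......+++++..++###+..........................
......++........++++...++##+...........................
......+.........+++++.+++++............................
................++++++++++.............................
...............+++++++++++.............................
..............+++++++++++..............................
..............++++.+++#++..............................
.............++++...++#+++.............................
```

```bash
python3 -c "
from h import *
plan([((.6325,.061,.25),(180,0,89.4)),((.45,-.075,.28),(180,0,109))])"
```

```text
[0.0003, 0.0001, -0.1652] [-0.0, 0.0, -0.0]
[-0.1379, -0.1811, -0.03] [-0.0, 0.0, -19.6]
```

Emit:
{"method": "step_arm", "body": {"increments": [[[0,0,-0.01],[0,0,0],100],[[0,0,-0.04],[0,0,0],100],[[0,0,-0.08],[0,0,0],100],[[0,0,-0.13],[0,0,0],100],[[0,0,-0.165],[0,0,0],100]]}}

```text
clock: 22.88
ee_pos: [0.6325, 0.0607, 0.2529]
orientation: [179.9, 0.0, 89.4]
contact_force: [-0.5, 0.6, -0.1]
gripper_width: 0.0854
finger_force: 0.0
```

Emit:
{"method": "step_arm", "body": {"increments": [[[-0.02,-0.04,-0.01],[0,0,-4],100],[[-0.05,-0.08,-0.02],[0,0,-8],100],[[-0.08,-0.12,-0.03],[0,0,-12],100],[[-0.11,-0.16,-0.03],[0,0,-16],100],[[-0.138,-0.181,-0.03],[0,0,-19.6],100]]}}

```text
clock: 23.5
ee_pos: [0.4481, -0.0759, 0.2809]
orientation: [179.9, 0.1, 109.1]
contact_force: [0.1, -0.6, -0.5]
gripper_width: 0.0851
finger_force: 0.0
```

Emit:
{"method": "step_arm", "body": {"increments": [[[0,0,0],[0,0,0],100],[[0,0,0],[0,0,0],100],[[0,0,0],[0,0,0],100],[[0,0,0],[0,0,0],100],[[0,0,0],[0,0,0],100]]}}

```text
clock: 24.12
ee_pos: [0.4501, -0.0751, 0.2797]
orientation: [-180.0, -0.0, 109.0]
contact_force: [-0.1, 0.2, 0.3]
gripper_width: 0.0856
finger_force: 0.0
```

```bash
python3 -c "
from h import *
grasp(look('w9',(.428,-.042)),False,.008)
p=cams.camera_params('wrist')
s=get_state();print(s['joint_positions'])
"
```

```text
[ 0.45008699 -0.07505221  0.27965661] [-1.79985483e+02 -5.61451243e-03  1.09013780e+02] 24.125
{'pivot': array([ 0.42471514, -0.03980528]), 'pivot_j': array([ 0.42636953, -0.04447687]), 'yaw': np.float64(109.50107449498485), 'length': np.float64(0.09549352744072667), 'w': (np.float64(0.06373899413365156), np.float64(0.01938009727664831)), 'box': array([293, 103,  45,  71, 512], dtype=int32)}
grasp [ 0.43956297 -0.08173175] 109.50107449498485
[-0.0028, -0.012, 0.1797] [-0.0, -0.0, -0.5]
[0.0, -0.0, 0.092] [0.0, 0.0, 0.0]
[-1.77772569e+01  1.11411367e+01  1.07960996e+02 -6.14956111e-03
  6.09075246e+01 -3.67829304e+01]
```

Emit:
{"method": "step_arm", "body": {"increments": [[[0,-0.003,0.045],[0,0,-0.5],100],[[0,-0.006,0.09],[0,0,-0.5],100],[[-0.001,-0.01,0.135],[0,0,-0.5],100],[[-0.001,-0.012,0.175],[0,0,-0.5],100],[[-0.001,-0.012,0.18],[0,0,-0.5],100]]}}

```text
clock: 24.8
ee_pos: [0.438, -0.0799, 0.0981]
orientation: [-179.8, -0.1, 109.5]
contact_force: [0.6, -0.2, 0.5]
gripper_width: 0.0858
finger_force: 0.0
```

Emit:
{"method": "step_arm", "body": {"increments": [[[0,0,0.03],[0,0,0],100],[[0,0,0.06],[0,0,0],100],[[0,0,0.08],[0,0,0],100],[[0,0,0.0915],[0,0,0],100],[[0,0,0.0915],[0,0,0],100]]}}

```text
clock: 25.42
ee_pos: [0.4393, -0.0803, 0.0086]
orientation: [180.0, 0.0, 109.5]
contact_force: [0.5, 0.3, 0.2]
gripper_width: 0.0853
finger_force: 0.0
```

Emit:
{"method": "step_arm", "body": {"increments": [[[0,0,0],[0,0,0],80],[[0,0,0],[0,0,0],65],[[0,0,0],[0,0,0],50],[[0,0,0],[0,0,0],30],[[0,0,0],[0,0,0],30]], "newtons": 30}}

```text
clock: 26.05
ee_pos: [0.4398, -0.0806, 0.0098]
orientation: [179.9, 0.1, 109.5]
contact_force: [-0.2, -1.1, 14.5]
gripper_width: 0.0362
finger_force: 28.5
```

Emit:
{"method": "step_arm", "body": {"increments": [[[0,0,0],[0,0,0],30],[[0,0,-0.01],[0,0,0],30],[[0,0,-0.03],[0,0,0],30],[[0,0,-0.06],[0,0,0],30],[[0,0,-0.09],[0,0,0],30]]}}

```text
clock: 26.68
ee_pos: [0.4387, -0.0801, 0.0999]
orientation: [180.0, 0.0, 109.5]
contact_force: [-0.1, 0.1, -0.9]
gripper_width: 0.0359
finger_force: 31.0
```

```bash
cat >> h.py <<'E'
def disc(im,s,z,near=(.04,0),rad=.014):
    """pivot disc held/lying: centroid of pixels brighter than the black arms near a tool-frame point, at world height z"""
    KT=camT('wrist',s);T=toolT(s);Pn=T[:3,:3]@np.array([near[0],near[1],0])+T[:3,3];Pn[2]=z
    a=proj(KT,Pn).astype(int);h=16
    g=im.max(2)
    print(a);print('\n'.join(' '.join('%3d'%v for v in r) for r in g[a[1]-h:a[1]+h:2,a[0]-h:a[0]+h+1:2]))
    return KT,T
E
python3 - <<'E'
from h import *
s=get_state();im=np.ascontiguousarray(cams.capture('wrist')[:,:,::-1]);cv2.imwrite('pics/w10.png',im);np.save('pics/w10.npy',toolT(s))
print(s['ee_pos'],s['orientation'])
c=im[60:360,180:470];cv2.imwrite('pics/c10.png',cv2.resize(c,None,fx=2,fy=2,interpolation=2))
E
```

```text
[ 0.43871946 -0.08013677  0.09991784] [1.79987585e+02 1.57278756e-02 1.09487144e+02]
```

View pics/c10.png

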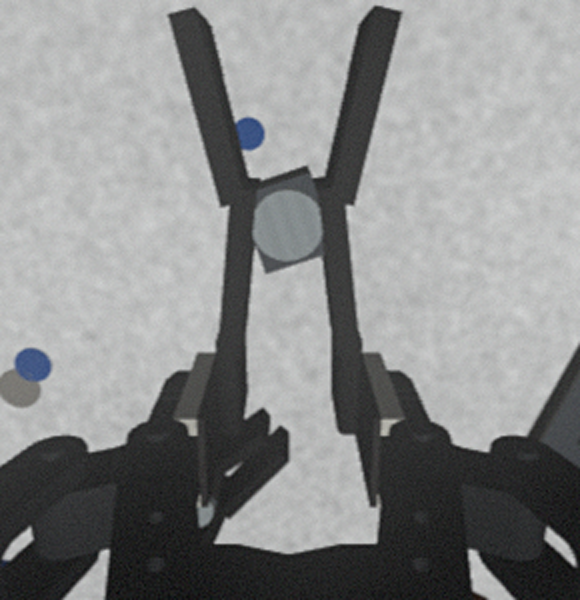

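```bash
python3 -c "
from h import *
T=np.load('pics/w10.npy');p=cams.camera_params('wrist');KT=(p['K'],T@p['hand_eye'])
for q in [(288,226),(185,12),(388,12)]:
  P=onz(KT,(180+q[0]/2,60+q[1]/2),.114);print(T[:3,:3].T@(P-T[:3,3]))
plan([((.55,-.26,.16),(180,0,100)),((.6305,-.277,.055),(180,0,89.4))])"
```

```text
[ 0.04659681  0.00108359 -0.01409472]
[ 0.09187999 -0.02035342 -0.01411179]
[ 0.09188312  0.02188484 -0.01410264]
[-0.2062, 0.0442, -0.0564] [0.2, 0.1, 9.5]
[-0.0307, 0.0763, 0.105] [0.0, -0.0, 10.6]
```

```bash
python3 -c "
from h import *
plan([((.63,-.257,.14),(180,0,89.4)),((.63,-.257,.058),(180,0,89.4)),((.63,-.2104,.058),(180,0,89.4))])"
```

```text
[-0.23, 0.1205, -0.0361] [0.2, 0.1, 20.1]
[0.0, -0.0, 0.082] [0.0, 0.0, 0.0]
[0.0466, -0.0005, -0.0] [0.0, 0.0, 0.0]
```

Emit:
{"method": "step_arm", "body": {"increments": [[[-0.04,0.01,-0.02],[0,0,2],30],[[-0.09,0.04,-0.036],[0,0,7],30],[[-0.14,0.07,-0.036],[0,0,12],30],[[-0.19,0.1,-0.036],[0,0,17],30],[[-0.23,0.1205,-0.036],[0,0,20.1],30]]}}

```text
clock: 27.35
ee_pos: [0.6305, -0.2582, 0.1348]
orientation: [180.0, 0.0, 89.2]
contact_force: [-1.0, 0.8, -0.9]
gripper_width: 0.0355
finger_force: 31.0
```

Emit:
{"method": "step_arm", "body": {"increments": [[[0,0,0.005],[0,0,0],30],[[0,0,0.025],[0,0,0],30],[[0,0,0.055],[0,0,0],30],[[0,0,0.082],[0,0,0],30],[[0,0,0.082],[0,0,0],30]]}}

```text
clock: 27.98
ee_pos: [0.6278, -0.2558, 0.0508]
orientation: [-179.8, -0.1, 89.4]
contact_force: [0.7, 0.2, 0.4]
gripper_width: 0.0357
finger_force: 31.0
```

Emit:
{"method": "step_arm", "body": {"increments": [[[0,0,0],[0,0,0],30],[[0,0,0],[0,0,0],30],[[0,0,0],[0,0,0],30],[[0,0,0],[0,0,0],30],[[0,0,0],[0,0,0],30]]}}

```text
clock: 28.6
ee_pos: [0.6292, -0.2569, 0.0524]
orientation: [180.0, 0.0, 89.4]
contact_force: [0.5, 0.2, -0.6]
gripper_width: 0.0355
finger_force: 31.0
```

Emit:
{"method": "step_arm", "body": {"increments": [[[0.012,0.001,0],[0,0,0],30],[[0.024,0.001,0],[0,0,0],30],[[0.036,0.001,0],[0,0,0],30],[[0.0465,0.001,0],[0,0,0],30],[[0.0465,0.001,0],[0,0,0],30]]}}

```text
clock: 29.22
ee_pos: [0.6308, -0.2094, 0.0524]
orientation: [-180.0, 0.0, 89.5]
contact_force: [0.6, -0.3, -0.5]
gripper_width: 0.0359
finger_force: 31.0
```

Emit:
{"method": "step_arm", "body": {"increments": [[[0,0,0],[0,0,0],30],[[0,0,0],[0,0,0],30],[[0,0,0],[0,0,0],48],[[0,0,0],[0,0,0],55],[[0,0,0],[0,0,0],62]]}}

```text
clock: 29.85
ee_pos: [0.6307, -0.2105, 0.0523]
orientation: [-180.0, 0.0, 89.4]
contact_force: [1.0, -0.3, -1.6]
gripper_width: 0.053
finger_force: 7.5
```

Emit:
{"method": "step_arm", "body": {"increments": [[[0,0,0],[0,0,0],70],[[0,0,0],[0,0,0],80],[[0,0,0],[0,0,0],90],[[0,0,0],[0,0,0],100],[[0,0,0],[0,0,0],100]]}}

```text
clock: 30.48
ee_pos: [0.6307, -0.2104, 0.0523]
orientation: [180.0, 0.0, 89.4]
contact_force: [0.1, 0.2, 0.1]
gripper_width: 0.0855
finger_force: 0.0
```

Emit:
{"method": "step_arm", "body": {"increments": [[[0,0,-0.01],[0,0,0],100],[[0,0,-0.04],[0,0,0],100],[[0,0,-0.09],[0,0,0],100],[[0,0,-0.15],[0,0,0],100],[[0,0,-0.2],[0,0,0],100]]}}

```text
clock: 31.1
ee_pos: [0.6306, -0.2103, 0.2556]
orientation: [179.9, 0.0, 89.4]
contact_force: [-0.3, -0.3, 0.6]
gripper_width: 0.0852
finger_force: 0.0
```

```bash
python3 -c "
from h import *
plan([((.46,-.23,.28),(180,0,63))])
s=get_state();print(s['ee_pos']);im=np.ascontiguousarray(cams.capture('wrist')[:,:,::-1]);cv2.imwrite('pics/w11.png',im);np.save('pics/w11.npy',toolT(s))"
```

```text
[-0.0215, -0.1703, -0.0247] [0.1, 0.0, 26.4]
[ 0.63060843 -0.21031365  0.25559533]
```

Emit:
{"method": "step_arm", "body": {"increments": [[[-0.01,-0.04,-0.025],[0,0,5],100],[[-0.012,-0.08,-0.025],[0,0,10],100],[[-0.014,-0.13,-0.025],[0,0,16],100],[[-0.016,-0.18,-0.025],[0,0,22],100],[[-0.017,-0.205,-0.025],[0,0,26.4],100]]}}

```text
clock: 31.78
ee_pos: [0.4234, -0.2249, 0.278]
orientation: [180.0, 0.0, 62.8]
contact_force: [0.5, -0.1, 0.0]
gripper_width: 0.0852
finger_force: 0.0
```

Emit:
{"method": "step_arm", "body": {"increments": [[[0,0,0],[0,0,0],100],[[0,0,0],[0,0,0],100],[[0,0,0],[0,0,0],100],[[0,0,0],[0,0,0],100],[[0,0,0],[0,0,0],100]]}}

```text
clock: 32.4
ee_pos: [0.4258, -0.2251, 0.2771]
orientation: [-180.0, 0.0, 63.0]
contact_force: [-0.5, 0.4, -0.8]
gripper_width: 0.0855
finger_force: 0.0
```

```bash
python3 -c "
from h import *
grasp(look('w12',(.435,-.195)),False,.008)
"
```

```text
[ 0.42577965 -0.22508491  0.27711134] [-1.79984097e+02  2.64217181e-03  6.30166508e+01] 32.4
{'pivot': array([ 0.43617164, -0.19195646]), 'pivot_j': array([ 0.43409855, -0.19588098]), 'yaw': np.float64(62.15522524163152), 'length': np.float64(0.09659055453495113), 'w': (np.float64(0.06512814078093823), np.float64(0.019261176759439065)), 'box': array([296, 109,  46,  71, 509], dtype=int32)}
grasp [ 0.41551783 -0.2310558 ] 62.15522524163152
[-0.0099, -0.0063, 0.1771] [-0.0, 0.0, 0.9]
[0.0, -0.0, 0.092] [0.0, 0.0, 0.0]
```

Emit:
{"method": "step_arm", "body": {"increments": [[[0,-0.002,0.045],[0,0,0.9],100],[[-0.002,-0.004,0.09],[0,0,0.9],100],[[-0.004,-0.0063,0.135],[0,0,0.9],100],[[-0.004,-0.0063,0.175],[0,0,0.9],100],[[-0.004,-0.0063,0.177],[0,0,0.9],100]]}}

```text
clock: 33.08
ee_pos: [0.4173, -0.2253, 0.0985]
orientation: [-179.7, -0.0, 62.1]
contact_force: [0.2, 0.6, 0.6]
gripper_width: 0.0858
finger_force: 0.0
```

Emit:
{"method": "step_arm", "body": {"increments": [[[0,0,0.03],[0,0,0],100],[[0,0,0.06],[0,0,0],100],[[0,0,0.08],[0,0,0],100],[[0,0,0.0915],[0,0,0],100],[[0,0,0.0915],[0,0,0],100]]}}

```text
clock: 33.7
ee_pos: [0.4184, -0.2261, 0.0092]
orientation: [180.0, 0.0, 62.1]
contact_force: [-0.8, -0.1, 1.2]
gripper_width: 0.0856
finger_force: 0.0
```

Emit:
{"method": "step_arm", "body": {"increments": [[[0,0,0],[0,0,0],80],[[0,0,0],[0,0,0],65],[[0,0,0],[0,0,0],50],[[0,0,0],[0,0,0],30],[[0,0,0],[0,0,0],30]], "newtons": 30}}

```text
clock: 34.33
ee_pos: [0.4187, -0.2263, 0.0103]
orientation: [179.9, 0.0, 62.1]
contact_force: [-0.6, -0.4, 13.2]
gripper_width: 0.0359
finger_force: 28.8
```

Emit:
{"method": "step_arm", "body": {"increments": [[[0,0,0],[0,0,0],30],[[0,0,-0.01],[0,0,0],30],[[0,0,-0.03],[0,0,0],30],[[0,0,-0.06],[0,0,0],30],[[0,0,-0.09],[0,0,0],30]]}}

```text
clock: 34.95
ee_pos: [0.418, -0.2258, 0.1004]
orientation: [180.0, 0.0, 62.1]
contact_force: [-0.6, -0.9, -1.3]
gripper_width: 0.0356
finger_force: 30.9
```

Run:
```python
from h import *
s=get_state();im=np.ascontiguousarray(cams.capture('wrist')[:,:,::-1]);cv2.imwrite('pics/w13.png',im);np.save('pics/w13.npy',toolT(s))
print(s['ee_pos'],s['orientation'])
KT=camT('wrist',s);T=toolT(s)
def find(im,z,KT):
    # grey disc: mid brightness, low saturation, round
    g=cv2.GaussianBlur(im,(3,3),0);v=g.max(2)
    m=cv2.inRange(v,105,165);m[:120]=0;m[230:]=0;m[:,:295]=0;m[:,355:]=0
    n,l,st,c=cv2.connectedComponentsWithStats(m);i=1+np.argmax(st[1:,4]);print(st[i],c[i],v[int(c[i][1]),int(c[i][0])])
    return onz(KT,c[i],z)
T10=np.load('pics/w10.npy');p=cams.camera_params('wrist');K10=(p['K'],T10@p['hand_eye'])
P=find(cv2.imread('pics/w10.png'),.114,K10);print(T10[:3,:3].T@(P-T10[:3,3]))
P=find(im,T[2,3]+.0142,KT);print(T[:3,:3].T@(P-T[:3,3]))
plan([((.63,-.257,.17),(180,0,89.4)),((.63,-.257,.113),(180,0,89.4))])
```

```text
[ 0.41797159 -0.22576206  0.10042162] [1.79983180e+02 5.93904291e-03 6.20834528e+01]
[ 303  155   43   75 1181] [323.0211685  176.38103302] 141
[ 0.04595815  0.00066186 -0.01409464]
[ 304  169   41   61 1096] [323.41514599 189.15967153] 140
[ 0.03984706  0.00084197 -0.01420388]
[0.0717, 0.2011, -0.0656] [0.2, 0.1, -27.3]
[0.0, -0.0, 0.057] [0.0, 0.0, 0.0]
```

Emit:
{"method": "step_arm", "body": {"increments": [[[0.005,0.02,-0.03],[0,0,-5],30],[[0.02,0.07,-0.06],[0,0,-11],30],[[0.04,0.12,-0.066],[0,0,-17],30],[[0.058,0.17,-0.066],[0,0,-23],30],[[0.0717,0.201,-0.066],[0,0,-27.3],30]]}}

```text
clock: 35.62
ee_pos: [0.631, -0.2566, 0.1652]
orientation: [180.0, 0.0, 89.6]
contact_force: [0.1, -0.6, -0.6]
gripper_width: 0.0358
finger_force: 30.9
```

Emit:
{"method": "step_arm", "body": {"increments": [[[0,0,0.01],[0,0,0],30],[[0,0,0.03],[0,0,0],30],[[0,0,0.05],[0,0,0],30],[[0,0,0.055],[0,0,0],30],[[0,0,0.055],[0,0,0],30]]}}

```text
clock: 36.25
ee_pos: [0.6289, -0.2567, 0.1101]
orientation: [-180.0, -0.0, 89.4]
contact_force: [0.5, 0.7, 0.7]
gripper_width: 0.0357
finger_force: 30.9
```

Emit:
{"method": "step_arm", "body": {"increments": [[[0,0,0],[0,0,0],30],[[0,0,0],[0,0,0],30],[[0,0,0],[0,0,0],30],[[0,0,0],[0,0,0],30],[[0,0,0],[0,0,0],30]]}}

```text
clock: 36.88
ee_pos: [0.6293, -0.2566, 0.1098]
orientation: [180.0, 0.0, 89.4]
contact_force: [0.0, -0.4, -0.8]
gripper_width: 0.0357
finger_force: 30.9
```

Emit:
{"method": "step_arm", "body": {"increments": [[[0.013,0.001,0],[0,0,0],30],[[0.026,0.001,0],[0,0,0],30],[[0.04,0.001,0],[0,0,0],30],[[0.052,0.001,0],[0,0,0],30],[[0.052,0.001,0],[0,0,0],30]]}}

```text
clock: 37.5
ee_pos: [0.6309, -0.2035, 0.1099]
orientation: [-180.0, 0.0, 89.5]
contact_force: [0.9, -0.4, -0.4]
gripper_width: 0.0356
finger_force: 30.9
```

Emit:
{"method": "step_arm", "body": {"increments": [[[0,0,0],[0,0,0],30],[[0,0,0],[0,0,0],30],[[0,0,0],[0,0,0],48],[[0,0,0],[0,0,0],55],[[0,0,0],[0,0,0],62]]}}

```text
clock: 38.12
ee_pos: [0.6306, -0.2047, 0.1097]
orientation: [-180.0, -0.0, 89.4]
contact_force: [-1.7, -0.5, -0.5]
gripper_width: 0.0529
finger_force: 7.5
```

Emit:
{"method": "step_arm", "body": {"increments": [[[0,0,0],[0,0,0],70],[[0,0,0],[0,0,0],80],[[0,0,0],[0,0,0],90],[[0,0,0],[0,0,0],100],[[0,0,0],[0,0,0],100]]}}

```text
clock: 38.75
ee_pos: [0.6308, -0.2046, 0.1098]
orientation: [180.0, 0.0, 89.4]
contact_force: [-0.1, -0.7, -0.2]
gripper_width: 0.0854
finger_force: 0.0
```

Emit:
{"method": "step_arm", "body": {"increments": [[[0,0,-0.01],[0,0,0],100],[[0,0,-0.04],[0,0,0],100],[[0,0,-0.08],[0,0,0],100],[[0,0,-0.12],[0,0,0],100],[[0,0,-0.16],[0,0,0],100]]}}

```text
clock: 39.38
ee_pos: [0.6307, -0.2046, 0.272]
orientation: [180.0, 0.0, 89.4]
contact_force: [-0.1, -0.1, 0.4]
gripper_width: 0.0853
finger_force: 0.0
```

```bash
python3 -c "
from h import *
plan([((.54,-.29,.25),(180,0,90))])"
```

```text
[-0.0864, -0.0897, 0.022] [0.0, 0.0, -0.6]
```

Run:
```python
from h import *
np.set_printoptions(precision=4,suppress=True)
p=cams.camera_params('wrist');KT=(p['K'],np.load('pics/w1.npy')@p['hand_eye'])
u=lambda q:(265+(q[0]-416)/2.357,205+q[1]/2.356)
for a,b,z in [((535,203),(641,187),.004),((553,268),(643,260),.07),((560,240),(631,231),.036)]:
    A,B=onz(KT,u(a),z),onz(KT,u(b),z);d=B-A;print(A,B,(A+B)/2,np.linalg.norm(d),np.degrees(np.arctan2(d[1],d[0])))
```

```text
[ 0.5071 -0.4558  0.004 ] [ 0.5938 -0.4401  0.004 ] [ 0.5504 -0.448   0.004 ] 0.08811377566142929 10.254778652450316
[ 0.5221 -0.4646  0.07  ] [ 0.5877 -0.4572  0.07  ] [ 0.5549 -0.4609  0.07  ] 0.06603254562227807 6.416935434312791
[ 0.5275 -0.4668  0.036 ] [ 0.5828 -0.4582  0.036 ] [ 0.5552 -0.4625  0.036 ] 0.055919104486436756 8.860758147212824
```

Emit:
{"method": "step_arm", "body": {"increments": [[[-0.04,-0.02,0],[0,0,0],100],[[-0.08,-0.04,0.005],[0,0,0],100],[[-0.12,-0.06,0.01],[0,0,0],100],[[-0.15,-0.08,0.02],[0,0,-0.6],100],[[-0.165,-0.09,0.022],[0,0,-0.6],100]]}}

```text
clock: 40.0
ee_pos: [0.5379, -0.3699, 0.2479]
orientation: [-180.0, -0.0, 89.9]
contact_force: [0.3, -0.0, -0.1]
gripper_width: 0.0853
finger_force: 0.0
```

Emit:
{"method": "step_arm", "body": {"increments": [[[0,0,0],[0,0,0],100],[[0,0,0],[0,0,0],100],[[0,0,0],[0,0,0],100],[[0,0,0],[0,0,0],100],[[0,0,0],[0,0,0],100]]}}

```text
clock: 40.62
ee_pos: [0.5393, -0.3683, 0.2479]
orientation: [180.0, 0.0, 90.0]
contact_force: [-0.6, -0.6, -0.5]
gripper_width: 0.0857
finger_force: 0.0
```

Run:
```python
from h import *
s=get_state();im=np.ascontiguousarray(cams.capture('wrist')[:,:,::-1]);cv2.imwrite('pics/w14.png',im);np.save('pics/w14.npy',toolT(s));print(s['ee_pos'],s['orientation'])
c=im[0:250,150:470];r=cv2.resize(c,None,fx=1.5,fy=1.5,interpolation=2)
e=cv2.imread('pics/w11.png')
sc=cams.capture('scene')[:,:,::-1];cv2.imwrite('pics/s14.png',sc);sd=cams.capture('side')[:,:,::-1];cv2.imwrite('pics/d14.png',sd)
b=cv2.resize(sc[190:310,320:432],(280,300),interpolation=2);d=cv2.resize(sd[130:250,230:342],(280,300),interpolation=2)
C=np.zeros((600,780,3),np.uint8);C[:375,:480]=r;C[:300,490:770]=b;C[300:,490:770]=d;cv2.imwrite('pics/c14.png',C)
```

```text
[ 0.53930989 -0.36829319  0.2478905 ] [1.79993873e+02 7.56401842e-03 9.00134380e+01]
```

View pics/c14.png

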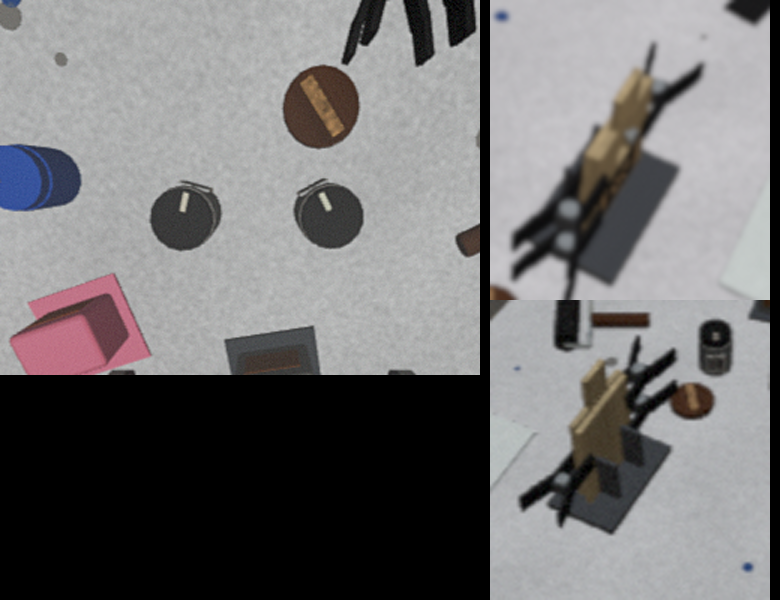

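Run:
```python
from h import *
np.set_printoptions(precision=4,suppress=True)
p=cams.camera_params('wrist');T=np.load('pics/w14.npy');KT=(p['K'],T@p['hand_eye']);im=cv2.imread('pics/w14.png')
W=np.array([.554,-.464])
u=lambda q:(150+q[0]/1.5,q[1]/1.5)
A,B=onz(KT,u((227,341)),.004),onz(KT,u((313,327)),.004);d=B-A;print('foot',A,B,np.linalg.norm(d),np.degrees(np.arctan2(d[1],d[0])))
v=im.max(2)
for n,c in (('jar1',(184,218)),('jar2',(330,214))):
    a=np.array(u(c));yy,xx=np.mgrid[:400,:640];near=np.hypot(xx-a[0],yy-a[1])<30
    m=((v<75)&near).astype(np.uint8);m=cv2.morphologyEx(m,cv2.MORPH_CLOSE,np.ones((7,7)))
    k=max(cv2.findContours(m,cv2.RETR_EXTERNAL,cv2.CHAIN_APPROX_NONE)[0],key=cv2.contourArea)
    # cap outline: lower part of contour (away from side wall), circle by algebraic fit on world points
    P=np.array([onz(KT,q[0],.07)[:2] for q in k]);P=P[P[:,1]<onz(KT,a,.07)[1]+.003]
    s=np.linalg.lstsq(np.c_[2*P,np.ones(len(P))],(P**2).sum(1),rcond=None)[0];C=s[:2];r=np.sqrt(s[2]+C@C)
    q=((v>150)&(np.hypot(xx-a[0],yy-a[1])<19))
    Y,X=np.nonzero(q);Q=np.array([onz(KT,z,.072)[:2] for z in zip(X,Y)]);g=Q.mean(0);w,V=np.linalg.eigh(np.cov((Q-g).T));ax=V[:,1];ax=ax*np.sign(ax@(g-C))
    f=lambda e:np.degrees(np.arctan2(e[1],e[0]))
    print(n,'C',C,'r',r,'npix',len(Q),'ridge off',np.linalg.norm(g-C),'dir',f(g-C),'axis',f(ax),'to window',f(W-C),np.linalg.norm(W-C))
for n,q in (('l1',((182,182),(212,192))),('l2',((299,193),(326,180)))):
    A,B=onz(KT,u(q[0]),.05),onz(KT,u(q[1]),.05);d=B-A;print(n,np.degrees(np.arctan2(d[1],d[0]))+90,np.linalg.norm(d))
```

```text
foot [ 0.5071 -0.4566  0.004 ] [ 0.5916 -0.4418  0.004 ] 0.08576861919538971 9.926325059597728
jar1 C [ 0.4818 -0.3271] r 0.024784485363618238 npix 42 ridge off 0.010047752038781643 dir 81.0152919479054 axis 74.5409530434609 to window -62.17451346312576 0.15476877967146924
jar2 C [ 0.5925 -0.326 ] r 0.024386296171889643 npix 45 ridge off 0.010733773786674155 dir 117.92276448094728 axis 119.53001610842567 to window -105.57805622435141 0.14321718935682626
l1 71.89463928810628 0.024310172621190767
l2 115.3625652108174 0.022952133877715393
```

```bash
python3 -c "
from h import *
plan([((.4815,-.327,.13),(180,0,90)),((.4815,-.327,.036),(180,0,90))])"
```

```text
[0.0416, -0.0576, 0.1178] [-0.0, 0.0, -0.0]
[0.0, -0.0, 0.094] [0.0, 0.0, 0.0]
```

Emit:
{"method": "step_arm", "body": {"increments": [[[0.012,-0.018,0.03],[0,0,0],100],[[0.025,-0.036,0.06],[0,0,0],100],[[0.0413,-0.0573,0.1],[0,0,0],100],[[0.0413,-0.0573,0.118],[0,0,0],100],[[0.0413,-0.0573,0.118],[0,0,0],100]]}}

```text
clock: 41.4
ee_pos: [0.4814, -0.3271, 0.129]
orientation: [-179.9, -0.1, 90.0]
contact_force: [0.4, -0.3, 0.4]
gripper_width: 0.0853
finger_force: 0.0
```

Emit:
{"method": "step_arm", "body": {"increments": [[[0,0,0],[0,0,0],100],[[0,0,0.03],[0,0,0],100],[[0,0,0.06],[0,0,0],100],[[0,0,0.094],[0,0,0],100],[[0,0,0.094],[0,0,0],100]]}}

```text
clock: 42.02
ee_pos: [0.4815, -0.3271, 0.0349]
orientation: [-179.9, -0.1, 90.0]
contact_force: [-0.0, 0.2, -0.3]
gripper_width: 0.0855
finger_force: 0.0
```

Emit:
{"method": "step_arm", "body": {"increments": [[[0,0,0],[0,0,0],80],[[0,0,0],[0,0,0],70],[[0,0,0],[0,0,0],62],[[0,0,0],[0,0,0],50],[[0,0,0],[0,0,0],50]], "newtons": 25}}

```text
clock: 42.65
ee_pos: [0.4819, -0.3276, 0.0369]
orientation: [180.0, 0.1, 90.0]
contact_force: [-2.0, 1.2, 8.5]
gripper_width: 0.0488
finger_force: 24.6
```

Emit:
{"method": "step_arm", "body": {"increments": [[[0,0,0],[0,0,7],50],[[0,0,0],[0,0,17],50],[[0,0,0],[0,0,27],50],[[0,0,0],[0,0,37],50],[[0,0,0],[0,0,46],50]]}}

```text
clock: 43.28
ee_pos: [0.4822, -0.3278, 0.0369]
orientation: [179.9, 0.0, 43.7]
contact_force: [-1.2, -0.8, 7.2]
gripper_width: 0.0492
finger_force: 24.9
```

Emit:
{"method": "step_arm", "body": {"increments": [[[0,0,0],[0,0,9],50],[[0,0,0],[0,0,19],50],[[0,0,0],[0,0,29],50],[[0,0,0],[0,0,39],50],[[0,0,0],[0,0,46],50]]}}

```text
clock: 43.9
ee_pos: [0.4822, -0.3278, 0.0369]
orientation: [179.9, -0.1, -2.3]
contact_force: [-0.2, 0.3, 6.5]
gripper_width: 0.049
finger_force: 24.8
```

Emit:
{"method": "step_arm", "body": {"increments": [[[0,0,0],[0,0,12],50],[[0,0,0],[0,0,24],50],[[0,0,0],[0,0,36],50],[[0,0,0],[0,0,45],50],[[0,0,0],[0,0,45],50]]}}

```text
clock: 44.52
ee_pos: [0.4823, -0.3278, 0.0369]
orientation: [-180.0, -0.1, -47.2]
contact_force: [-0.7, -0.5, 7.5]
gripper_width: 0.0492
finger_force: 24.9
```

Emit:
{"method": "step_arm", "body": {"increments": [[[0,0,0],[0,0,0],50],[[0,0,0],[0,0,0],60],[[0,0,0],[0,0,0],65],[[0,0,0],[0,0,0],80],[[0,0,0],[0,0,0],100]]}}

```text
clock: 45.15
ee_pos: [0.4817, -0.3273, 0.0357]
orientation: [180.0, 0.0, -47.0]
contact_force: [0.5, 0.6, -0.4]
gripper_width: 0.0839
finger_force: 0.0
```

Emit:
{"method": "step_arm", "body": {"increments": [[[0,0,-0.01],[0,0,0],100],[[0,0,-0.04],[0,0,0],100],[[0,0,-0.08],[0,0,0],100],[[0,0,-0.12],[0,0,0],100],[[0,0,-0.12],[0,0,0],100]]}}

```text
clock: 45.78
ee_pos: [0.4827, -0.328, 0.1593]
orientation: [-180.0, -0.3, -47.0]
contact_force: [0.9, -1.1, -0.5]
gripper_width: 0.085
finger_force: 0.0
```

```bash
python3 -c "
from h import *
s=get_state();print(s['joint_positions'])
plan([((.5925,-.326,.157),(180,0,50)),((.5925,-.326,.036),(180,0,50))])"
```

```text
[-4.06843916e+01  2.93497595e+01  9.99520869e+01 -3.82262899e-03
  5.03620864e+01  9.63300307e+01]
[0.0367, -0.0409, 0.0014] [0.1, -0.1, -48.5]
[0.0549, 0.0004, 0.0013] [0.1, -0.1, -48.5]
[0.0, -0.0, 0.121] [0.0, 0.0, 0.0]
```

Emit:
{"method": "step_arm", "body": {"increments": [[[0.007,-0.008,0],[0,0,-9],100],[[0.014,-0.016,0],[0,0,-19],100],[[0.022,-0.024,0],[0,0,-29],100],[[0.03,-0.033,0],[0,0,-39],100],[[0.0367,-0.0409,0],[0,0,-48.5],100]]}}

```text
clock: 46.4
ee_pos: [0.5368, -0.326, 0.155]
orientation: [-180.0, 0.1, 1.8]
contact_force: [-0.5, -0.4, -0.5]
gripper_width: 0.0853
finger_force: 0.0
```

Emit:
{"method": "step_arm", "body": {"increments": [[[0.011,0,0],[0,0,-10],100],[[0.022,0,0],[0,0,-20],100],[[0.033,0,0],[0,0,-30],100],[[0.045,0,0],[0,0,-40],100],[[0.055,0,0],[0,0,-48.5],100]]}}

```text
clock: 47.02
ee_pos: [0.5918, -0.3246, 0.1549]
orientation: [-179.9, 0.0, 50.3]
contact_force: [0.3, 1.0, -0.7]
gripper_width: 0.0858
finger_force: 0.0
```

Emit:
{"method": "step_arm", "body": {"increments": [[[0,0,0],[0,0,0],100],[[0,0,0],[0,0,0],100],[[0,0,0],[0,0,0],100],[[0,0,0],[0,0,0],100],[[0,0,0],[0,0,0],100]]}}

```text
clock: 47.65
ee_pos: [0.5916, -0.3249, 0.1559]
orientation: [180.0, 0.0, 49.9]
contact_force: [-0.6, 0.8, -0.3]
gripper_width: 0.0855
finger_force: 0.0
```

```bash
python3 -c "
from h import *
plan([((.5925,-.326,.08),(180,0,50)),((.5925,-.326,.036),(180,0,50))])"
```

```text
[-0.0002, 0.0014, 0.0759] [0.0, 0.0, -0.1]
[0.0, -0.0, 0.044] [0.0, 0.0, 0.0]
```

Emit:
{"method": "step_arm", "body": {"increments": [[[0,0.0014,0.02],[0,0,0],100],[[0,0.0014,0.05],[0,0,0],100],[[0,0.0014,0.09],[0,0,0],100],[[0,0.0014,0.12],[0,0,0],100],[[0,0.0014,0.12],[0,0,0],100]]}}

```text
clock: 48.28
ee_pos: [0.5914, -0.3249, 0.0325]
orientation: [-179.7, 0.0, 50.0]
contact_force: [-0.0, -0.8, 0.6]
gripper_width: 0.0854
finger_force: 0.0
```

Emit:
{"method": "step_arm", "body": {"increments": [[[0,0,0],[0,0,0],80],[[0,0,0],[0,0,0],70],[[0,0,0],[0,0,0],62],[[0,0,0],[0,0,0],50],[[0,0,0],[0,0,0],50]], "newtons": 25}}

```text
clock: 48.9
ee_pos: [0.5933, -0.3261, 0.0371]
orientation: [179.9, -0.0, 50.0]
contact_force: [-0.1, -0.5, 6.4]
gripper_width: 0.049
finger_force: 25.2
```

Emit:
{"method": "step_arm", "body": {"increments": [[[0,0,0],[0,0,-7],50],[[0,0,0],[0,0,-17],50],[[0,0,0],[0,0,-27],50],[[0,0,0],[0,0,-37],50],[[0,0,0],[0,0,-46],50]]}}

```text
clock: 49.52
ee_pos: [0.5933, -0.3262, 0.0371]
orientation: [179.9, 0.1, 96.3]
contact_force: [-0.6, -0.9, 5.5]
gripper_width: 0.0488
finger_force: 25.2
```

Emit:
{"method": "step_arm", "body": {"increments": [[[0,0,0],[0,0,-9],50],[[0,0,0],[0,0,-19],50],[[0,0,0],[0,0,-29],50],[[0,0,0],[0,0,-39],50],[[0,0,0],[0,0,-46],50]]}}

```text
clock: 50.15
ee_pos: [0.5936, -0.3263, 0.0371]
orientation: [180.0, 0.2, 142.2]
contact_force: [1.9, -0.4, 4.4]
gripper_width: 0.049
finger_force: 25.2
```

Emit:
{"method": "step_arm", "body": {"increments": [[[0,0,0],[0,0,-12],50],[[0,0,0],[0,0,-24],50],[[0,0,0],[0,0,-36],50],[[0,0,0],[0,0,-44],50],[[0,0,0],[0,0,-44],50]]}}

```text
clock: 50.78
ee_pos: [0.5936, -0.326, 0.0371]
orientation: [-179.9, 0.1, -173.8]
contact_force: [2.0, 0.4, 5.7]
gripper_width: 0.0487
finger_force: 25.3
```

Emit:
{"method": "step_arm", "body": {"increments": [[[0,0,0],[0,0,0],50],[[0,0,0],[0,0,0],60],[[0,0,0],[0,0,0],65],[[0,0,0],[0,0,0],80],[[0,0,0],[0,0,0],100]]}}

```text
clock: 51.4
ee_pos: [0.5927, -0.3258, 0.0357]
orientation: [180.0, -0.0, -174.0]
contact_force: [-0.3, -0.2, 0.4]
gripper_width: 0.0838
finger_force: 0.0
```

Emit:
{"method": "step_arm", "body": {"increments": [[[0,0,-0.01],[0,0,0],100],[[0,0,-0.05],[0,0,0],100],[[0,0,-0.11],[0,0,0],100],[[0,0,-0.17],[0,0,0],100],[[0,0,-0.21],[0,0,0],100]]}}

```text
clock: 52.02
ee_pos: [0.5929, -0.3258, 0.2499]
orientation: [-179.9, 0.2, -174.0]
contact_force: [0.0, 0.8, -0.6]
gripper_width: 0.0852
finger_force: 0.0
```

```bash
python3 -c "
from h import *
plan([((.54,-.30,.26),(180,0,140)),((.54,-.20,.30),(180,0,90))])"
```

```text
[0.0499, 0.0312, -0.0103] [-0.1, 0.2, 46.0]
[0.0321, 0.0383, -0.02] [0.0, -0.0, 25.0]
[0.0453, 0.0211, -0.02] [0.0, -0.0, 25.0]
```

Emit:
{"method": "step_arm", "body": {"increments": [[[0.01,0.006,-0.01],[0,0,9],100],[[0.02,0.012,-0.02],[0,0,19],100],[[0.03,0.02,-0.03],[0,0,29],100],[[0.04,0.026,-0.03],[0,0,38],100],[[0.05,0.031,-0.03],[0,0,46],100]]}}

```text
clock: 52.65
ee_pos: [0.5393, -0.2999, 0.2768]
orientation: [-180.0, 0.1, 139.7]
contact_force: [-0.9, -0.5, -0.7]
gripper_width: 0.0854
finger_force: 0.0
```

Emit:
{"method": "step_arm", "body": {"increments": [[[0,0,0],[0,0,10],100],[[0,0,0],[0,0,20],100],[[0,0,0],[0,0,30],100],[[0,0,0],[0,0,40],100],[[0,0,0],[0,0,50],100]]}}

```text
clock: 53.28
ee_pos: [0.5397, -0.3001, 0.2766]
orientation: [180.0, 0.0, 89.7]
contact_force: [0.4, -0.1, 0.2]
gripper_width: 0.0852
finger_force: 0.0
```

Emit:
{"method": "step_arm", "body": {"increments": [[[0,0,0],[0,0,0],100],[[0,0,0],[0,0,0],100],[[0,0,0],[0,0,0],100],[[0,0,0],[0,0,0],100],[[0,0,0],[0,0,0],100]]}}

```text
clock: 53.9
ee_pos: [0.5398, -0.3002, 0.2758]
orientation: [-180.0, 0.0, 90.0]
contact_force: [-0.1, -0.4, 0.4]
gripper_width: 0.0858
finger_force: 0.0
```

```bash
cat > v.py <<'E'
from h import *
import sys
np.set_printoptions(precision=4,suppress=True)
s=get_state();T=toolT(s);KT=camT('wrist',s);im=np.ascontiguousarray(cams.capture('wrist')[:,:,::-1]);cv2.imwrite('pics/w15.png',im);print(s['ee_pos'],s['orientation'])
W=np.array([.554,-.464]);v=im.max(2);yy,xx=np.mgrid[:400,:640];f=lambda e:np.degrees(np.arctan2(e[1],e[0]))
for n,c in (('jar1',(.482,-.3275,.07)),('jar2',(.593,-.326,.07))):
    a=proj(KT,c)
    m=((v<75)&(np.hypot(xx-a[0],yy-a[1])<30)).astype(np.uint8);m=cv2.morphologyEx(m,cv2.MORPH_CLOSE,np.ones((7,7)))
    k=max(cv2.findContours(m,cv2.RETR_EXTERNAL,cv2.CHAIN_APPROX_NONE)[0],key=cv2.contourArea)
    P=np.array([onz(KT,q[0],.07)[:2] for q in k]);P=P[P[:,1]<c[1]+.003]
    q=np.linalg.lstsq(np.c_[2*P,np.ones(len(P))],(P**2).sum(1),rcond=None)[0];C=q[:2]
    Y,X=np.nonzero((v>150)&(np.hypot(xx-a[0],yy-a[1])<17));Q=np.array([onz(KT,z,.072)[:2] for z in zip(X,Y)]);g=Q.mean(0);w,V=np.linalg.eigh(np.cov((Q-g).T));ax=V[:,1];ax=ax*np.sign(ax@(g-C))
    print(n,a,C,'npix',len(Q),'off',np.linalg.norm(g-C),'dir',f(g-C),'axis',f(ax),'window',f(W-C))
E
python3 v.py
python3 - <<'E'
from h import *
np.set_printoptions(precision=3,suppress=True)
# dark blobs on the table in both fixed cameras, clip sized
for n in('scene','side'):
    im=cams.capture(n)[:,:,::-1];cv2.imwrite(f'pics/{n}15.png',im);KT=camT(n);m=(im.max(2)<60).astype(np.uint8)
    N,l,st,c=cv2.connectedComponentsWithStats(m)
    for i in range(1,N):
        if 40<st[i,4]<3000:
            P=onz(KT,c[i],.02)
            if 0<P[0]<1 and abs(P[1])<.8: print(n,P[:2],st[i])
E
```

```text
[ 0.5398 -0.3002  0.2758] [-179.9991    0.0043   90.0122]
jar1 [278.184  195.0204] [ 0.4825 -0.3254] npix 38 off 0.016046111626248385 dir -79.96993912424473 axis -148.19079380140587 window -62.712550171858425
jar2 [364.2791 193.919 ] [ 0.5961 -0.325 ] npix 38 off 0.01639222582146492 dir -114.86460857003185 axis 179.3142804125766 window -106.86287986602962
scene [0.192 0.75 ] [352  80  15  13 139]
scene [0.314 0.676] [372  99  12   6  50]
scene [0.598 0.743] [415 101  72  25 486]
scene [0.594 0.658] [417 113  58  20 363]
scene [0.561 0.583] [404 120  49  22 383]
scene [0.658 0.271] [416 184  18  15 150]
scene [ 0.336 -0.065] [ 235  188   80   77 2612]
scene [0.63  0.079] [380 217  24  27 114]
scene [ 0.61  -0.117] [330 249  48  56 725]
scene [0.841 0.009] [ 437  260   44   44 1164]
scene [ 0.463 -0.31 ] [249 301  19  21 284]
scene [ 0.586 -0.31 ] [292 326  20  23 321]
scene [ 0.236 -0.573] [  57  331   81   57 1202]
scene [ 0.82  -0.283] [398 366  19  34 538]
scene [ 0.203 -0.677] [ 34 389  17  11 102]
side [ 0.829 -0.301] [256 126  10  24 183]
side [ 0.755 -0.327] [271 137  22   4  58]
side [ 0.601 -0.34 ] [313 139  12  21 216]
side [ 0.484 -0.34 ] [342 149  13  21 224]
side [ 0.637 -0.191] [282 150  24  47 379]
side [0.829 0.029] [190 184  38  30 603]
side [ 0.648 -0.033] [242 191  43  32 430]
side [0.647 0.291] [195 275  24  23 277]
side [0.739 0.619] [ 77 364  35  36 367]
```

```bash
sed -i 's/a=proj(KT,c)/a=proj(KT,c)/; s/    Y,X=np.nonzero.*$/    b=proj(KT,(*C,.071));N,l,st,cc=cv2.connectedComponentsWithStats(((v>120)\&(np.hypot(xx-b[0],yy-b[1])<15)).astype(np.uint8));i=1+np.argmin([np.hypot(*(x-b)) for x in cc[1:]]);Y,X=np.nonzero(l==i);Q=np.array([onz(KT,z,.072)[:2] for z in zip(X,Y)]);g=Q.mean(0);w,V=np.linalg.eigh(np.cov((Q-g).T));ax=V[:,1];ax=ax*np.sign(ax@(g-C))/' v.py; python3 v.py
python3 - <<'E'
from h import *
im=cv2.imread('pics/w15.png').max(2)
for a in((278,195),(364,194)):print('\n'.join(' '.join('%3d'%x for x in r) for r in im[a[1]-14:a[1]+32:1,a[0]-16:a[0]+18:1][::2,::2]),'\n')
E
```

```text
[ 0.5398 -0.3001  0.2758] [-179.998     0.0048   89.9974]
jar1 [278.1955 195.0517] [ 0.4824 -0.3252] npix 31 off 0.013449135583094832 dir -66.13058689977127 axis -62.06538511638281 window -62.736332480019826
jar2 [364.2945 193.9293] [ 0.5961 -0.325 ] npix 33 off 0.013790544730643589 dir -101.50189289840382 axis -106.59841598202031 window -106.8425720534622
180 140  59  61  65  57  60  60  56  63  58  58  65  66  58  62 106
172  81  54  63  57  59  63  58  62  60  59  59  62  66  61  59  69
129  56  62  59  67  59  59  63  60  58  59  63  57  61  63  56  54
 74  65  63  57  60  60  58  63  60  59  63  60  62  60  59  57  56
 57  62  60  53  61  57  62  61  55  59  56  65  61  58  61  59  61
 58  62  59  59  62  60  59  57  61  60  58  62  65  61  65  65  59
 55  60  61  61  64  63  60  56  57  63  51  61  61  61  64  62  64
 59  60  55  58  63  62  60  59  58  63  61  61  57  60  60  61  58
 56  59  56  58  60  64  63  59  60  55  58  63  63  54  57  59  61
100  54  58  56  61  56  55  61  54  99 132  62  56  59  64  60  55
152  56  54  63  59  55  60  65  54 151 202 117  58  62  60  
[... 1688 characters left out ...]
  63  56  60  59  69
188 183 176 117  56  56  52 139 201  78  60  61  57  61  58  70 155
181 187 172 181 137  73  59 192 178  60  61  60  61  55 110 173 181
181 175 175 172 181 188 132  93  92  71  64  91 119 160 182 181 186
187 182 179 183 177 176 187 183 190 177 184 180 190 186 183 191 182
178 177 178 178 189 182 181 178 179 182 187 189 190 184 178 175 172
183 181 181 182 184 180 179 182 182 179 188 175 180 182 175 181 177
189 190 182 179 171 179 174 184 187 177 182 174 181 182 179 180 186
176 182 180 178 178 179 181 182 178 181 180 183 183 182 181 179 177
174 186 184 184 179 182 181 181 182 177 184 186 180 177 180 183 181
178 178 179 180 183 183 188 186 179 182 190 186 181 179 180 179 175
```

```bash
python3 -c "
from workcell import close_job
print(close_job())"
```

```text
the job is handed in; nothing more can be done
None
```

The job is handed in: the plate hangs locked on the stud, the three clips I found on the table (no fourth seen) bite plate and board on the side edges, and both ink jars' labels measure within about 1° of the window direction.

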